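# Turn an agar dish upside down with a spatula

## Task

Plates are incubated upside down: pick up the spatula by its handle, slide its bevelled blade under the pink agar dish in the grey bay of the turning board until the blade's front edge is felt to press lightly against the stop bar, and with a turn of the wrist flip the dish over the step so that it lies flat and upside down inside the blue deck, about on the white ring. Then stand the spatula back on the bench on its blade and leg, clear of the board. Move the dish only with the spatula, never with the gripper, do not force the blade against the stop, the board or the dish, and leave the two dropper bottles beside the board where they are.

Things in the scene. Friction and masses are not known exactly. Their poses are not given: they have to be found in the camera images.
- turning_board: Fixed board on the bench. Origin: on its underside, z up; it spans x -75 to 78 mm, y -110 to 110 mm. Grey bay: y 0 to 110 mm, floor 6 mm above the bench, open towards -x, adjustable stop at its +x end. Blue deck: y -110 to 0 mm, top 12 mm above the bench, so a 6 mm step runs along y = 0 from bay up to deck.
- stop_rail: Fixed dark rail across the +x end of the bay, origin on the bay floor at (73.5, 55, 6) mm in the board's frame, same axes. It carries the aluminium stop bar (100 mm along y, 8 mm high, on the floor), clamped rigidly in front of it by two rods: the bar's face lies anywhere from x = 48 to 62 mm in the board's frame, differently each time and not reported: find it by touch.
- deck_mark (a point): Centre of the white ring printed on the blue deck: (12, -46, 12) mm in the board's frame, at the height of the deck's top. A 4 mm high lip stands on the deck along its outer edge (inner face at y = -104 mm).
- agar_dish: Closed round dish with pink agar, 90 mm diameter (outside radius 45 mm), 15 mm high, about 30 g, rigid, loose, starting right way up somewhere on the bay floor. Origin: centre of its underside, z up through its lid; upside down, its z points down and the origin is on top.
- spatula: Loose cranked steel spatula, black handle, about 0.14 kg, standing level on its blade and on a thin leg under the handle's tail. Origin: underside of the blade, middle of its rear edge; x along the blade to the tip, z up. Blade: x 0 to 105 mm, 44 mm wide, 2.5 mm thick. A 100 mm high riser at the rear carries the level handle bar; the leg, at x = -115 mm, ends level with the blade's underside.
- spatula_grip (a point): Where to grip the handle: centre of the bar, at (-50, 0, 100) mm in the spatula's frame. The bar is level, 14 mm wide (y), 18 mm high (z from 91 to 109 mm), and runs along x from -125 to -3 mm.
- spatula_tip (a point): Middle of the blade's thin front edge, at its underside: (105, 0, 0) mm in the spatula's frame. The last 35 mm of the blade are bevelled on top, from 2.5 mm down to a thin edge.
- red_cap_bottle: Bystander: white dropper bottle with a red cap, 35 mm diameter, 85 mm high; origin at its underside.
- brown_bottle: Bystander: small brown dropper bottle with a black cap, 29 mm diameter, 62 mm high; origin at its underside.

How it is judged:
On the way, in this order (a step that is already met when the one before it is completed fails the run):
1. the spatula's blade is fully under the dish and its front edge presses lightly against the stop bar (contact force between spatula and stop_rail above 1 N and z of spatula_tip in the frame of agar_dish below 0.003 m and horizontal distance between spatula_tip and agar_dish below 0.062 m and angle between agar_dish's own z axis and vertical below 0.3 rad and contact force between spatula and agar_dish above 0.05 N), for 0.1 s.
2. the dish is stood up on its edge (tilted more than about 70 degrees) by the spatula, which is itself rolled by more than about 20 degrees (angle between agar_dish's own z axis and vertical between 1.2 and 2.4 rad and angle between spatula's own z axis and vertical above 0.35 rad and distance between agar_dish and spatula_tip below 0.14 m), for 0.02 s.
At the end, for the whole second after the job is handed in: The dish lies flat on the blue deck, upside down (within 4 degrees), its centre within 30 mm of the ring's centre, at rest; the spatula stands level and at rest on the bench, touching neither board nor dish (angle between agar_dish's own z axis and vertical above 3.07 rad and horizontal distance between agar_dish and deck_mark below 0.03 m and z of agar_dish in the frame of turning_board between 0.025 and 0.029 m and linear speed of each of agar_dish, spatula below 0.02 m/s and contact force between spatula and turning_board below 0.05 N and contact force between spatula and agar_dish below 0.05 N and height (world z) of spatula below 0.004 m and angle between spatula's own z axis and vertical below 0.05 rad).
It fails at once if the gripper or arm touches the dish (contact force between any of the fingers, the arm and agar_dish above 0.2 N).
It fails at once if the blade is rammed against the stop bar (over 12 N) (contact force between spatula and stop_rail above 12 N).
It fails at once if the spatula is forced against the board (over 20 N) (contact force between spatula and turning_board above 20 N).
It fails at once if the spatula is forced against the dish (over 10 N) (contact force between spatula and agar_dish above 10 N).
It fails at once if a bystander bottle is moved by more than 15 mm (distance of any of red_cap_bottle, brown_bottle from where it was at the start of the episode above 0.015 m).
It also fails if it takes over 72 s, if anything falls off the work surface, if the arm or the gripper's body presses on something with over 40 N, if the wrist force passes 120 N, or if a joint passes its speed limit or range.

## Robot

A 6-joint arm with a two-finger parallel gripper is mounted at the origin on the work surface; the furniture and walls round the work are solid. World frame = base frame: x ahead of the robot, y to its left, z up, the work surface at z = 0. Lengths are in m, angles in rad, forces in N, time in s.
With the tool pointing down it reaches from about 0.35 to 0.975 m from the base axis. Payload 4.9 kg.
Tool frame: the origin (TCP) lies midway between the tips of the shut fingers; the grasp point (between the pads) lies 19 mm behind it; z points along the fingers, y is the direction in which the jaws open and shut (so a half turn about z gives the same grasp; the last joint's range is limited). The gripper opens to 85 mm and grips with 20 to 120 N. Pads are 22 mm wide; open, the fingers measure 114 mm over their backs; the gripper's body (76 mm by 85 mm) begins 54 mm behind the grasp point. The pads swing forward as they close: fully open they stand 13 mm farther back than shut.
Start: joints at [-1.459, 0.053, 1.613, -0, 1.476, -0.119], TCP at [0.143, -0.608, 0.231] pointing down, gripper open.
Joint ranges: [-3.01, 3.01], [-1.01, 2.22], [0.06, 2.58], [-1.02, 4.17], [0.09, 2.62], [-3.14, 3.14]. Speed limits (rad/s): [2.57, 2.57, 3.14, 3.14, 3.14, 3.14].

## Interface

Orientations are given as a rotation vector (axis times angle).
In Python, from station import ctrl gives the robot as it stands.
- The arm moves only by the tool apply_moves, never from a script. Its argument "rows" is a list of rows, each a list of 6 numbers: the shift along the tool's x, y, z in cm, then the turn, a rotation vector about the tool's x, y, z in units of 5 degrees (1.0 is 5 degrees). In form: [[x, y, z, rx, ry, rz], ...]. A call has 1 to 20 rows; each row is the pose to reach, as a shift and turn from the pose measured when the call began, along the tool's axes at that moment; what a row does not reach only later rows make up. A row lasts 1/10 s, in which the tool goes at most 50 mm and 8.59 degrees, less where a joint would pass 70% of its speed; a pose out of reach is approached as far as the arm can. A call with a gripper value outside its range is refused whole. "grip" is the closure, from 0 (fully open) to 1 (shut), set as the call begins (left out, the last holds). The fingers move at their own pace and stop on an object; "squeeze" is the grip in N (left out, the last holds). Time passes only in rows, so rows that repeat a pose let the fingers close. It gives the time, the measured TCP pose, the force and the opening at its end, in the units of the state.
- ctrl.get_obs(): the state, without advancing time (a new reading comes with each control period).
- ctrl.get_image(name): name is "scene" or "top" or "wrist"; returns a dict with "color" (384x512x3 uint8, blue, green, red), "mtx" (3x3 intrinsics, pixels), "D" ([k1, k2, p1, p2, k3] as OpenCV has them; the pictures are not rectified), "rvec" (rotation vector, rad) and "tvec" (3), from world to camera coordinates, as OpenCV has them. Camera axes: x right, y down, z forward; pixel columns grow to the right and rows downward; lengths in m; the calibration is good to about 2 mm. A picture is of the moment at which its call begins. There is no depth.
- ctrl.finish_job(): hands the job in, once; it reports no verdict.
The state is a dict: "t": time; "q": joint angles; "dq": joint speeds; "effort": joint torques, N m; "tool_pos": TCP position; "tool_rot": TCP orientation; "contact_force": force on the tool from outside, world axes, zero at the start; "wrist_torque": the same for the moment, N m; "opening": finger opening in m.
Only numpy, scipy, OpenCV 4.12 (cv2) and the standard library are available. Lean on these libraries where they do the work, as an engineer would, in place of code of your own. Each camera call takes 0.05 s, during which the arm holds its last target.

## Working session

There is one attempt and no reset: what is moved stays moved. The work goes in short steps, Python scripts to look and compute and a tool call to move; the robot and the scene stay as the last step left them, time stands still between calls to the robot, and variables do not carry over. Pictures are saved under pics/ and viewed, and the job is handed in when it is done.

Besides the shell and the picture viewer there is one more tool, called after ">>>" by a JSON object that holds its "name" and its "arguments". apply_moves: Moves the arm, as the interface text tells. Its arguments: {"type":"object","properties":{"rows":{"type":"array","items":{"type":"array","items":{"type":"number"}}},"grip":{"type":"number"},"squeeze":{"type":"number"}},"required":["rows"]}

```bash
ls; mkdir -p pics
python3 - <<'E'
from station import ctrl
import cv2
o=ctrl.get_obs()
for k,v in o.items(): print(k,v)
for n in ["scene","top","wrist"]:
    im=ctrl.get_image(n); cv2.imwrite(f"pics/{n}0.png",im["color"]); print(n,im["mtx"].tolist(),im["D"],im["rvec"],im["tvec"])
E
```

```text
pics
t 0.0
q [-1.45902753e+00  5.33506342e-02  1.61429899e+00 -9.25669814e-06
  1.47600602e+00 -1.18993993e-01]
dq [-0.00053396  0.00194613 -0.0001705   0.00084147  0.00152334 -0.00128432]
effort [-8.03621037e-05 -3.93681693e+01 -3.70180535e+01 -2.25263835e-05
  7.02950754e-03  1.62859422e-06]
tool_pos [ 0.14288119 -0.60780462  0.2300639 ]
tool_rot [-3.11865458e+00 -3.61441478e-01  2.76501731e-06]
contact_force [ 0.4320118  -0.76201829  0.31037911]
wrist_torque [ 0.0123189   0.00898557 -0.06752446]
opening 0.08543038296981326
scene [[495.0341234624471, 0.0, 253.65490955849296], [0.0, 495.0341234624471, 191.0543122118771], [0.0, 0.0, 1.0]] [-0.16202939  0.          0.          0.          0.        ] [ 2.12269537 -0.56768304  0.31525702] [-0.57739232  0.09557814  1.43621395]
top [[372.8915001320468, 0.0, 246.59706988300957], [0.0, 372.8915001320468, 192.6545362119576], [0.0, 0.0, 1.0]] [0.0121818 0.        0.        0.        0.       ] [ 2.20058448 -2.14350449  0.07144256] [-0.28611861  0.53158316  1.01642305]
wrist [[304.6941827208566, 0.0, 255.6232658625618], [0.0, 304.6941827208566, 186.6828138927919], [0.0, 0.0, 1.0]] [-0.05515588  0.          0.          0.          0.        ] [-2.25505862  1.78635423  0.29198153] [-0.6252459  -0.04091698  0.38032749]
```

View pics/scene0.png

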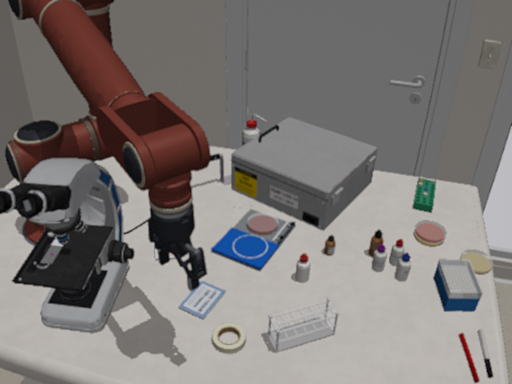

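View pics/top0.png

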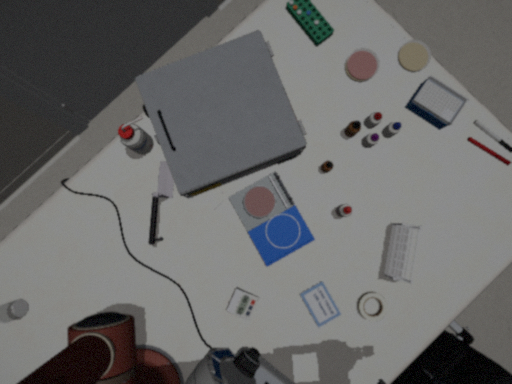

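View pics/wrist0.png

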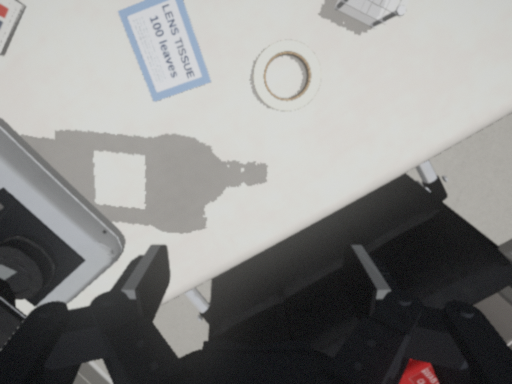

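The top view shows the board at about (270,218), the dish at (259,202), and the spatula with its blade at (164,180) and black handle at (154,220). The dropper bottles are at (344,211) and (326,167). I'll enlarge it and measure.

```bash
cat > h.py <<'E'
import numpy as np, cv2
from scipy.spatial.transform import Rotation as R
def cam(im):
    Rm=cv2.Rodrigues(np.array(im["rvec"],float))[0]; t=np.array(im["tvec"],float).ravel(); return Rm,t,-Rm.T@t
def ray(im,uv):
    Rm,t,c=cam(im)
    p=cv2.undistortPoints(np.array(uv,float).reshape(-1,1,2),im["mtx"],np.array(im["D"])).reshape(-1,2)
    d=np.c_[p,np.ones(len(p))]@Rm; return c,d
def plane(im,uv,z):
    c,d=ray(im,uv); return c+d*((z-c[2])/d[:,2])[:,None]
def proj(im,P):
    return cv2.projectPoints(np.array(P,float).reshape(-1,1,3),np.array(im["rvec"]),np.array(im["tvec"]),im["mtx"],np.array(im["D"]))[0].reshape(-1,2)
E
python3 - <<'E'
from h import *
from station import ctrl
im=ctrl.get_image("top"); c=im["color"]
print(cam(im)[2])
a=c[150:280,210:360]; cv2.imwrite("pics/t1.png",cv2.resize(a,None,fx=5,fy=4.5*5/4.5*0.9,interpolation=cv2.INTER_CUBIC)[:600] if 0 else cv2.resize(a,(690,598),interpolation=cv2.INTER_CUBIC))
a=c[150:250,130:200]; cv2.imwrite("pics/t2.png",cv2.resize(a,(420,600),interpolation=cv2.INTER_CUBIC))
print(plane(im,[[259,202],[281,232],[154,220],[164,180],[344,211],[326,167]],0.02).round(3))
print(plane(im,[[154,200],[152,243]],0.1).round(3))
E
```

```text
[ 0.45480136 -0.28946488  1.05210557]
[[ 0.514 -0.307  0.02 ]
 [ 0.433 -0.37   0.02 ]
 [ 0.456 -0.018  0.02 ]
 [ 0.568 -0.04   0.02 ]
 [ 0.495 -0.542  0.02 ]
 [ 0.616 -0.491  0.02 ]]
[[ 0.507 -0.036  0.1  ]
 [ 0.398 -0.037  0.1  ]]
```

View pics/t1.png

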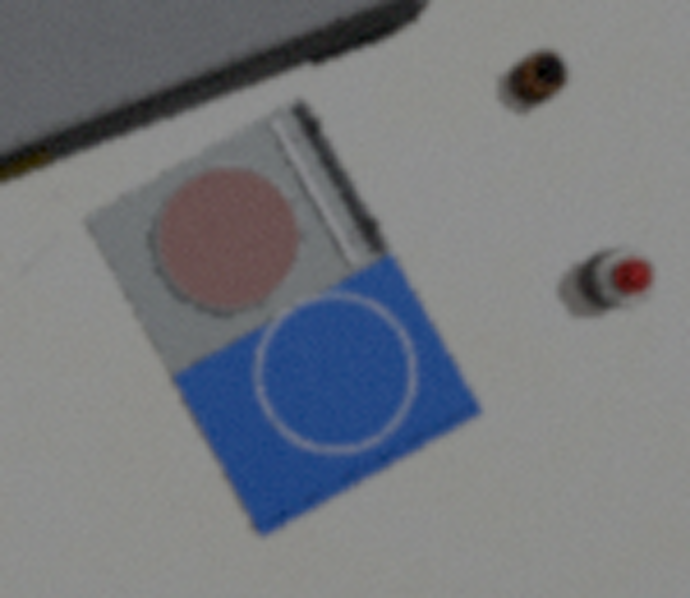

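View pics/t2.png

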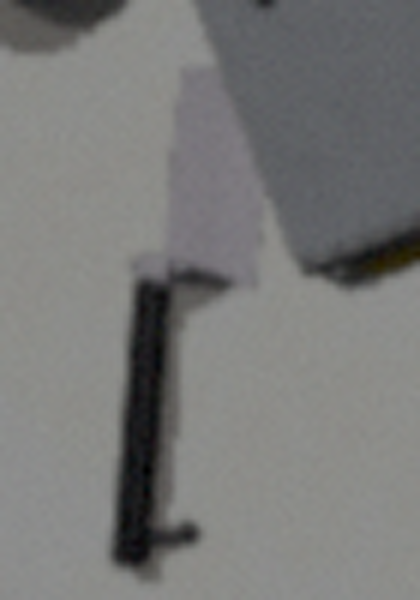

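```bash
cat > meas.py <<'E'
from h import *
def blueboard(im):
    c=im["color"]; hsv=cv2.cvtColor(c,cv2.COLOR_BGR2HSV)
    m=cv2.inRange(hsv,(105,150,60),(125,255,255))
    n,l,s,ce=cv2.connectedComponentsWithStats(m); return m,l,s
E
python3 - <<'E'
from meas import *
from station import ctrl
for nm in ["top","scene"]:
    im=ctrl.get_image(nm); m,l,s=blueboard(im)
    i=1+np.argmax(s[1:,4]); print(nm,s[i])
    cs=max(cv2.findContours((l==i).astype(np.uint8),0,2)[0],key=cv2.contourArea)
    q=cv2.approxPolyDP(cv2.convexHull(cs),4,True).reshape(-1,2); print(q.tolist())
    P=plane(im,cs.reshape(-1,2),0.012)[:,:2].astype(np.float32)*1000
    r=cv2.minAreaRect(P); print(r); print(cv2.boxPoints(r).round(1).tolist())
    # pink
    hsv=cv2.cvtColor(im["color"],cv2.COLOR_BGR2HSV)
    b,g,rr=[im["color"][...,k].astype(int) for k in range(3)]
    pm=((rr-g>15)&(rr-b>10)).astype(np.uint8)
    n,l,s,ce=cv2.connectedComponentsWithStats(pm)
    for k in range(1,n):
        if s[k,4]>60: print("pink",s[k],ce[k],plane(im,ce[k],0.02).round(4))
E
```

```text
top [ 249  206   64   59 1022]
[[294, 206], [312, 239], [266, 264], [249, 232]]
((423.6220397949219, -369.0993347167969), (105.57984924316406, 147.88693237304688), 30.484434127807617)
[[340.6000061035156, -332.20001220703125], [415.6000061035156, -459.6000061035156], [506.6000061035156, -406.0], [431.6000061035156, -278.6000061035156]]
pink [347  51  30  29 670] [361.65074627  64.75373134] [[ 0.9112 -0.5886  0.02  ]]
pink [117 124  17  15 186] [125.1827957  131.41935484] [[0.7035 0.0754 0.02  ]]
pink [468 137  43  28 225] [488.45777778 150.42222222] [[ 0.673  -0.9368  0.02  ]]
pink [245 187  30  29 670] [259.2238806  201.12238806] [[ 0.5163 -0.3077  0.02  ]]
pink [  68  319  112   65 2098] [130.58960915 352.83269781] [[0.0993 0.0279 0.02  ]]
scene [212 229  67  40 790]
[[212, 248], [231, 229], [278, 244], [260, 268]]
((423.72174072265625, -371.46026611328125), (112.4958267211914, 152.06365966796875), 31.04314613342285)
[[336.29998779296875, -335.29998779296875], [414.70001220703125, -465.6000061035156], [511.1000061035156, -407.6000061035156], [432.70001220703125, -277.29998779296875
[... 299 characters left out ...]
6.59829465] [[0.081  0.4408 0.02  ]]
pink [235 172  22  25 279] [245.43727599 183.85663082] [[ 0.5713 -0.1147  0.02  ]]
pink [248 216  29  18 425] [262.23529412 224.47529412] [[ 0.5108 -0.3186  0.02  ]]
pink [ 25 220  21  23 307] [ 33.65798046 230.66775244] [[-0.0794 -0.0252  0.02  ]]
pink [416 223  29  22 468] [429.57478632 232.89529915] [[ 0.9095 -0.591   0.02  ]]
pink [370 236  13  20 126] [375.08730159 243.56349206] [[ 0.7387 -0.5452  0.02  ]]
pink [325 240  10  14  67] [329.         244.55223881] [[ 0.6245 -0.4839  0.02  ]]
pink [300 253   9  10  69] [303.8115942  257.46376812] [[ 0.5345 -0.4921  0.02  ]]
pink [459 333  20  50 292] [468.71232877 357.12328767] [[ 0.6647 -0.9497  0.02  ]]
```

```bash
cat >> h.py <<'E'
def pose(o): return np.array(o["tool_pos"]),R.from_rotvec(o["tool_rot"])
def delta(o,p,Rt):
    p0,R0=pose(o); d=R0.inv().apply(np.array(p)-p0)*100; r=(R0.inv()*Rt).as_rotvec(); return d.round(2),(np.degrees(r)/5).round(2)
def down(az):  # tool z down, tool x toward azimuth az (deg)
    a=np.radians(az); x=np.array([np.cos(a),np.sin(a),0]); z=np.array([0,0,-1.]); return R.from_matrix(np.c_[x,np.cross(z,x),z])
E
python3 - <<'E'
from h import *
from station import ctrl
o=ctrl.get_obs(); p,r=pose(o); print(r.as_matrix().round(3))
im=ctrl.get_image("wrist"); Rm,t,c=cam(im)
print("cam in tool",r.inv().apply(c-p).round(4)); print("cam axes in tool (cols)",(r.as_matrix().T@Rm.T).round(3))
im=ctrl.get_image("scene"); print(plane(im,[[50,310],[100,318],[120,240],[25,270],[240,190],[310,218],[375,160]],0).round(3))
print(plane(im,[[233,152],[303,188],[375,150],[297,122]],0.13).round(3))
im=ctrl.get_image("top")
print("box top",plane(im,[[138,72],[264,34],[303,143],[183,183]],0.13).round(3))
for az in (0,-180): print(delta(o,[0.33,-0.05,0.35],down(az)))
E
```

```text
[[ 0.973  0.229 -0.   ]
 [ 0.229 -0.973  0.001]
 [ 0.    -0.001 -1.   ]]
cam in tool [ 0.0811  0.0014 -0.1422]
cam axes in tool (cols) [[-0.    -0.949 -0.316]
 [ 1.    -0.    -0.   ]
 [ 0.    -0.316  0.949]]
[[-0.102 -0.333 -0.   ]
 [ 0.002 -0.415  0.   ]
 [ 0.137 -0.162  0.   ]
 [-0.133 -0.158  0.   ]
 [ 0.553 -0.111  0.   ]
 [ 0.665 -0.341  0.   ]
 [ 1.067 -0.182  0.   ]]
[[ 0.544 -0.084  0.13 ]
 [ 0.62  -0.352  0.13 ]
 [ 0.945 -0.289  0.13 ]
 [ 0.835 -0.01   0.13 ]]
box top [[ 0.832  0.012  0.13 ]
 [ 0.939 -0.308  0.13 ]
 [ 0.658 -0.412  0.13 ]
 [ 0.55  -0.115  0.13 ]]
(array([ 30.98, -50.07, -11.87]), array([-0.01, -0.  ,  2.64]))
(array([ 30.98, -50.07, -11.87]), array([ 0.000e+00, -1.000e-02, -3.336e+01]))
```

>>> {"name": "apply_moves", "arguments": {"rows": [[4.6,-0.8,-1.7,0,0,0],[9.2,-1.5,-3.4,0,0,0],[13.8,-2.3,-5,0,0,0],[18.4,-3.1,-6.7,0,0,0],[23,-3.8,-8.4,0,0,0],[27.5,-4.6,-10,0,0,0],[28.3,-9.2,-10,0,0,0.3],[29.2,-13.8,-10,0,0,0.6],[30,-18.4,-10,0,0,0.9],[30.8,-23,-10,0,0,1.2],[31.7,-27.6,-10,0,0,1.5],[32.5,-32.2,-10,0,0,1.8],[33.3,-36.8,-10,0,0,2.1],[34.2,-41.4,-10,0,0,2.4],[35,-46,-10,0,0,2.6],[35,-46,-10,0,0,2.6],[35,-46,-10,0,0,2.6],[35,-46,-10,0,0,2.6]]}}

```text
t: 2.25
tool_pos: [0.3785, -0.0812, 0.3313]
tool_rot: [3.141, 0.005, -0.0]
contact_force: [0.5, 0.4, -0.1]
opening: 0.0854
```

Run:
```python
from h import *
from station import ctrl
o=ctrl.get_obs(); print(o["t"],o["q"].round(4).tolist(),o["tool_pos"],o["tool_rot"],o["opening"])
im=ctrl.get_image("wrist"); cv2.imwrite("pics/w1.png",im["color"])
import pickle; pickle.dump((o,im),open("w1.pkl","wb"))
```

```text
2.25 [-0.404, -0.5898, 1.9751, -0.0003, 1.7563, 1.1637] [ 0.37848708 -0.08120232  0.33129459] [ 3.14134982e+00  4.74495374e-03 -1.47714556e-04] 0.08542711443226507
```

View pics/w1.png

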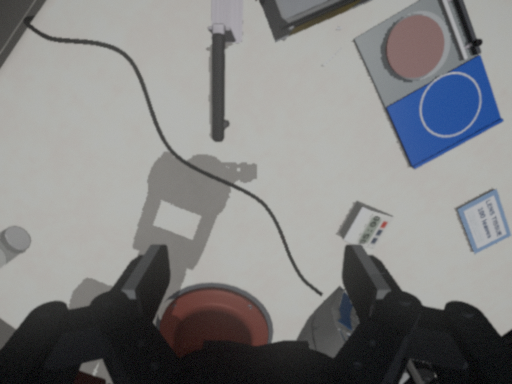

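Run:
```python
from meas import *
import pickle
o,im=pickle.load(open("w1.pkl","rb")); c=im["color"]
cv2.imwrite("pics/w1a.png",cv2.resize(c[0:175,340:512],None,fx=3.4,fy=3.4,interpolation=cv2.INTER_CUBIC))
cv2.imwrite("pics/w1b.png",cv2.resize(c[0:150,180:280],None,fx=4,fy=4,interpolation=cv2.INTER_CUBIC))
m,l,s=blueboard(im); i=1+np.argmax(s[1:,4])
cs=max(cv2.findContours((l==i).astype(np.uint8),0,2)[0],key=cv2.contourArea)
P=plane(im,cs.reshape(-1,2),0.012)[:,:2].astype(np.float32)*1000
r=cv2.minAreaRect(P); print(r,cv2.boxPoints(r).round(1).tolist())
b,g,rr=[c[...,k].astype(int) for k in range(3)]
pm=((rr-g>15)&(rr-b>10)).astype(np.uint8)
n,l,s,ce=cv2.connectedComponentsWithStats(pm)
for k in range(1,n):
    if s[k,4]>60: print("pink",s[k],ce[k],plane(im,ce[k],0.018).round(4))
hm=(c.max(2)<60).astype(np.uint8); hm[:, :200]=0; hm[:,235:]=0; hm[145:]=0
cs=max(cv2.findContours(hm,0,2)[0],key=cv2.contourArea); print(cv2.boundingRect(cs))
P=plane(im,cs.reshape(-1,2),0.109)[:,:2].astype(np.float32)*1000
r=cv2.minAreaRect(P); print("handle",r,cv2.boxPoints(r).round(1).tolist())
```

```text
((423.3163757324219, -369.73931884765625), (109.13362121582031, 151.36871337890625), 30.944902420043945) [[337.6000061035156, -332.8999938964844], [415.3999938964844, -462.70001220703125], [509.0, -406.6000061035156], [431.20001220703125, -276.79998779296875]]
pink [ 387   15   57   63 2781] [414.7583603   46.09708738] [[ 0.5163 -0.305   0.018 ]]
pink [ 160  288  108   68 5036] [211.90071485 320.06374106] [[ 0.0449 -0.0016  0.018 ]]Traceback (most recent call last):
  File "<stdin>", line 16, in <module>
ValueError: max() iterable argument is empty
```

View pics/w1a.png

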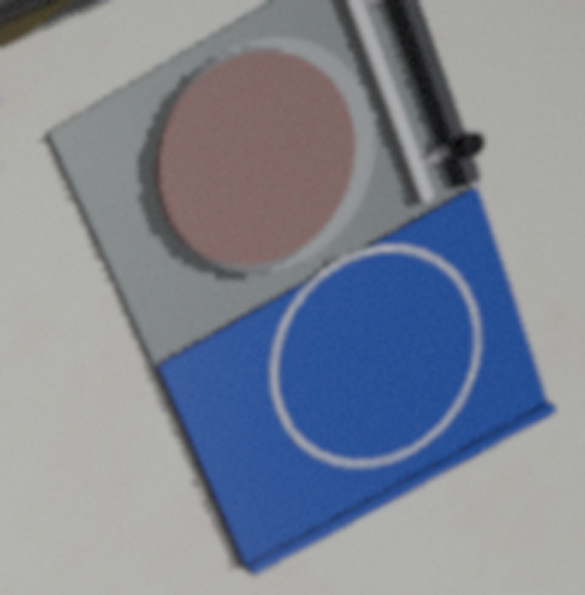

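View pics/w1b.png

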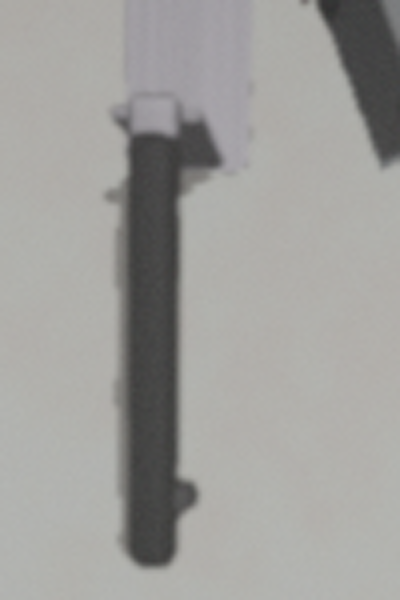

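Run:
```python
from meas import *
import pickle
o,im=pickle.load(open("w1.pkl","rb")); c=im["color"]
print(c[60:130:20,217], c[80,205:232].max(1))
hm=(c.max(2)<95).astype(np.uint8); hm[:, :200]=0; hm[:,235:]=0; hm[145:]=0
hm=cv2.morphologyEx(hm,cv2.MORPH_OPEN,np.ones((9,9),np.uint8))
cs=max(cv2.findContours(hm,0,2)[0],key=cv2.contourArea); print(cv2.boundingRect(cs))
P=plane(im,cs.reshape(-1,2),0.109)[:,:2].astype(np.float32)*1000
r=cv2.minAreaRect(P); print("handle",r,cv2.boxPoints(r).round(1).tolist())
Rm,t,cc=cam(im); print("cam",cc)
# leg foot, bar face
A=np.array([0.4233,-0.3697]); a=np.radians(-59.06); ex=np.array([np.cos(a),np.sin(a)]); ey=np.array([-ex[1],ex[0]])
def tob(P): d=P[:,:2]-A; return np.c_[d@ex*1000+1.5,d@ey*1000-55]
px=np.array([[345,5],[360,40],[420,195],[436,195],[372,0]])/3.4+[340,0]
print("bar front/back",tob(plane(im,px,0.014)).round(1))
print("box corner",plane(im,[[278,38]],0.0))
```

```text
[[68 69 69]
 [71 71 71]
 [68 70 70]
 [69 69 68]] [176 176 176 173 156 132 109  81  68  67  68  68  71  73  71  69  70  64
  76 113 156 174 176 176 177 176 177]
(212, 34, 13, 106)
handle ((456.5849914550781, -39.39252471923828), (14.295123100280762, 116.21772003173828), 87.85537719726562) [[398.20001220703125, -44.400001525878906], [514.4000244140625, -48.70000076293945], [514.9000244140625, -34.400001525878906], [398.79998779296875, -30.100000381469727]]
cam [ 0.45989108 -0.0822987   0.47349402]
bar front/back [[51.9 92.3]
 [52.5 77.2]
 [53.5  8.1]
 [59.7  4.6]
 [62.6 88.7]]
box corner [[ 0.52569653 -0.11402237  0.        ]]
```

>>> {"name": "apply_moves", "arguments": {"rows": [[0,0,0,1.5,0,0],[0,0,0,3,0,0],[0,0,0,4.5,0,0],[0,0,0,6,0,0],[0,0,0,6,0,0],[0,0,0,6,0,0]]}}

```text
t: 2.9
tool_pos: [0.3784, -0.0829, 0.3306]
tool_rot: [-2.619, 0.002, 0.002]
contact_force: [0.3, 0.3, -0.2]
opening: 0.0857
```

Run:
```python
from h import *
from station import ctrl
o=ctrl.get_obs(); print(o["t"],o["q"].tolist(),o["tool_pos"],o["tool_rot"],o["opening"])
```

```text
2.9 [-0.7009108962265322, -0.4420418149750289, 1.9392585604648431, 0.4255127624713894, 1.9665923600138944, 0.9732280999708627] [ 0.37839957 -0.08293121  0.33062806] [-2.61890358e+00  2.15182751e-03  1.98888165e-03] 0.08565512542008728
```

```bash
cat > kin.py <<'E'
from h import *
from scipy.optimize import least_squares
D=[([-1.45902753e+00,5.33506342e-02,1.61429899,-9.2567e-06,1.47600602,-1.18993993e-01],[0.14288119,-0.60780462,0.2300639],[-3.11865458,-3.61441478e-01,0]),
([-0.404,-0.5898,1.9751,-0.0003,1.7563,1.1637],[0.37848708,-0.08120232,0.33129459],[3.14134982,4.74495374e-03,-1.4771e-04]),
([-0.7009108962265322,-0.4420418149750289,1.9392585604648431,0.4255127624713894,1.9665923600138944,0.9732280999708627],[0.37839957,-0.08293121,0.33062806],[-2.61890358,2.15182751e-03,1.98888165e-03])]
Z=lambda a:R.from_euler('z',a); Y=lambda a:R.from_euler('y',a)
def fk(q,k,s4=1,s6=1):
    L2,L3,h,T,o1,o2=k
    R1=Z(q[0]);R2=R1*Y(q[1]);R3=R2*Y(q[2]);R4=R3*Z(s4*q[3]);R5=R4*Y(q[4]);R6=R5*Z(s6*q[5])
    p=R1.apply([0,o1,h])+R2.apply([0,0,L2])+R3.apply([0,0,L3])+R4.apply([0,o2,0])+R5.apply([0,0,T])
    return p,R6
if __name__=="__main__":
    for s4 in(1,-1):
      for s6 in(1,-1):
        Cs=[(fk(q,[0]*6,s4,s6)[1].inv()*R.from_rotvec(r)) for q,p,r in D]
        print(s4,s6,[ (Cs[0].inv()*c).magnitude().round(4) for c in Cs],Cs[0].as_matrix().round(2).tolist())
        f=lambda k:np.concatenate([fk(q,k,s4,s6)[0]-p for q,p,r in D])
        s=least_squares(f,[.38,.58,.3,.4,.074,0]); print(s.x.round(4),s.cost, np.abs(s.fun).max())
E
python3 kin.py
```

```text
Traceback (most recent call last):
  File "kin.py", line 16, in <module>
    print(s4,s6,[ (Cs[0].inv()*c).magnitude().round(4) for c in Cs],Cs[0].as_matrix().round(2).tolist())
                  ^^^^^^^^^^^^^^^^^^^^^^^^^^^^^^^^^
AttributeError: 'float' object has no attribute 'round'
```

```bash
sed -i 's/(Cs\[0\].inv()\*c).magnitude().round(4)/round(float((Cs[0].inv()*c).magnitude()),4)/' kin.py; python3 kin.py
```

```text
1 1 [0.0, 0.0, 0.0] [[0.0, -1.0, -0.0], [1.0, 0.0, 0.0], [-0.0, -0.0, 1.0]]
[ 0.385   0.6025  0.1861  0.2843  0.076  -0.0025] 8.417190160887756e-06 0.0022368097801856446
1 -1 [0.0, 2.5654, 2.1844] [[0.24, -0.97, 0.0], [0.97, 0.24, 0.0], [-0.0, -0.0, 1.0]]
[ 0.385   0.6025  0.1861  0.2843  0.076  -0.0025] 8.417190160887756e-06 0.0022368097801856446
-1 1 [0.0, 0.0006, 0.851] [[0.0, -1.0, 0.0], [1.0, 0.0, -0.0], [0.0, 0.0, 1.0]]
[ 0.4389  0.5848 -0.2038 -0.0497  0.2611 -0.1625] 0.005339744162172672 0.07843782352009016
-1 -1 [0.0, 2.5655, 1.9511] [[0.24, -0.97, -0.0], [0.97, 0.24, -0.0], [0.0, 0.0, 1.0]]
[ 0.4389  0.5848 -0.2038 -0.0497  0.2611 -0.1625] 0.005339744162172672 0.07843782352009016
```

Run:
```python
from h import *
from station import ctrl
a=ctrl.get_image("scene"); b=ctrl.get_image("top"); w=ctrl.get_image("wrist")
import pickle; pickle.dump((a,b,w),open("v2.pkl","wb"))
A=cv2.resize(a["color"][140:340,0:220],(600,545),interpolation=cv2.INTER_CUBIC)
cv2.imwrite("pics/m1.png",A)
cv2.imwrite("pics/m2.png",cv2.resize(b["color"][284:384,150:350],(800,400),interpolation=cv2.INTER_CUBIC))
cv2.imwrite("pics/m3.png",w["color"])
```

```text
(no output)
```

View pics/m1.png

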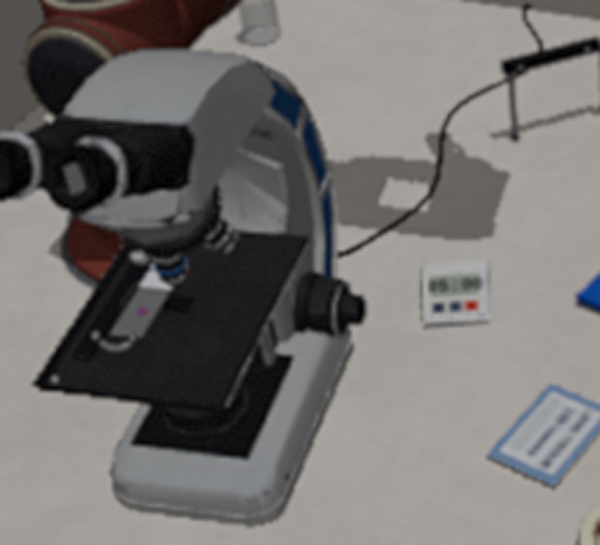

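View pics/m2.png

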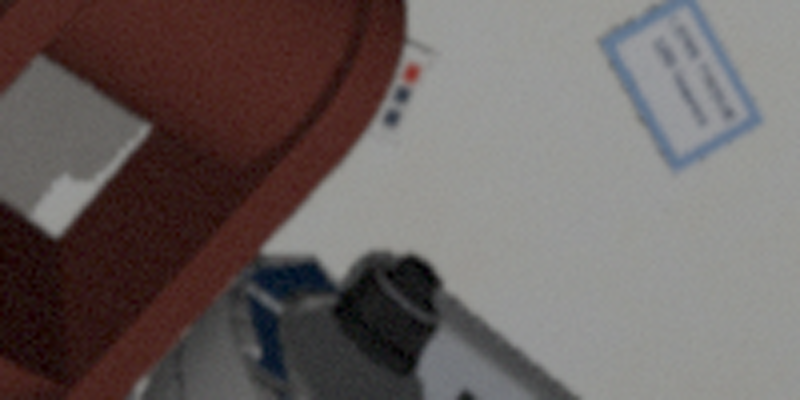

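View pics/m3.png

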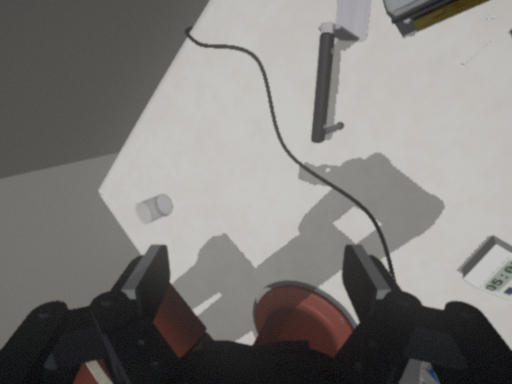

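```bash
cat >> h.py <<'E'
def tri(i1,u1,i2,u2):
    c1,d1=ray(i1,u1);c2,d2=ray(i2,u2);d1=d1[0];d2=d2[0]
    s=np.linalg.lstsq(np.c_[d1,-d2],c2-c1,rcond=None)[0]; a=c1+s[0]*d1;b=c2+s[1]*d2
    return (a+b)/2,np.linalg.norm(a-b)
E
python3 - <<'E'
from h import *
import pickle
a,b,w=pickle.load(open("v2.pkl","rb"))
print("base corners",plane(a,[[128.4,266.5],[102.7,329],[80,332],[42,320]],0.0).round(3), plane(b,[[150+450/4,284+300/4],[150+580/4,384]],0.03).round(3))
print("knob",tri(a,[134,252],b,[256,352]))
print("bluetop",tri(a,[100,172],b,[228,350]))
for z in(.2,.3,.35,.4): print(z,plane(a,[[58,160],[95,170],[122,200]],z).round(3).tolist())
E
```

```text
base corners [[ 0.122 -0.277 -0.   ]
 [-0.002 -0.45   0.   ]
 [-0.053 -0.434  0.   ]
 [-0.127 -0.356  0.   ]] [[ 0.098 -0.326  0.03 ]
 [ 0.037 -0.413  0.03 ]]
knob (array([ 0.1328743 , -0.30933354,  0.07316095]), np.float64(0.007355646462990565))
bluetop (array([ 0.14745291, -0.22981443,  0.25261095]), np.float64(0.08881340394137902))
0.2 [[0.039, 0.015, 0.2], [0.119, -0.09, 0.2], [0.14, -0.259, 0.2]]
0.3 [[0.022, -0.164, 0.3], [0.09, -0.254, 0.3], [0.109, -0.4, 0.3]]
0.35 [[0.014, -0.254, 0.35], [0.076, -0.337, 0.35], [0.093, -0.47, 0.35]]
0.4 [[0.005, -0.343, 0.4], [0.062, -0.419, 0.4], [0.078, -0.54, 0.4]]
```

```bash
cat > plan.py <<'E'
from kin import *
K=[0.385,0.6025,0.1861,0.2843,0.076,-0.0025]
C=R.from_matrix([[0,-1,0],[1,0,0],[0,0,1]])
lo=np.array([-3.01,-1.01,.06,-1.02,.09,-3.14]);hi=np.array([3.01,2.22,2.58,4.17,2.62,3.14])
def ik(p,Rt,q0):
    def f(q):
        a,b=fk(q,K); return np.r_[(a-p)*5,((b*C).inv()*Rt).as_rotvec()]
    s=least_squares(f,np.clip(q0,lo+.001,hi-.001),bounds=(lo,hi)); return s.x,np.abs(s.fun).max()
A=np.array([0.4233,-0.3697]); az=-59.06; a_=np.radians(az); ex=np.array([np.cos(a_),np.sin(a_),0]); ey=np.array([-ex[1],ex[0],0]); ez=np.array([0,0,1.])
RB=R.from_matrix(np.c_[ex,ey,ez])
B0=np.r_[A,0]-ex*.0015+ey*.055   # board origin world
def b2w(p): return B0+RB.apply(p)
def pts(q):
    R1=Z(q[0]);R2=R1*Y(q[1]);R3=R2*Y(q[2])
    sh=R1.apply([0,K[4],K[2]]); el=sh+R2.apply([0,0,K[0]]); wr=el+R3.apply([0,0,K[1]]); return sh,el,wr
def spat_tool(pb,roll,lean,g,flip=0):
    """spatula origin pb (board frame, m), roll about board x, tool lean about tool y; g= grip x (m)."""
    Rs=R.from_euler('x',roll,degrees=True)
    Rt=Rs*R.from_euler('x',180,degrees=True)*R.from_euler('y',lean,degrees=True)
    if flip: Rt=Rt*R.from_euler('z',180,degrees=True)
    gp=np.array(pb)+Rs.apply([g,0,.1]); tcp=gp+Rt.apply([0,0,.019])
    return b2w(tcp),RB*Rt
E
cat > t.py <<'E'
from plan import *
hull=np.array([(0.12,-0.277),(0,-.45),(-.127,-.356),(-.005,-.183)],np.float32).reshape(-1,1,2)
q0=np.array([-.7,-.44,1.94,.43,1.97,1.5])
r=.06
for flip in (0,1):
 for lean in(-30,0,30,45):
  for g in (-.05,-.08):
   q=q0.copy(); 
   if flip: q[5]-=np.pi
   for roll in (0,30,45,60,70):
    ph=np.radians(roll); pb=[-.057,r*np.cos(ph),.008+r*np.sin(ph)]
    p,Rt=spat_tool(pb,roll,lean,g,flip); q,e=ik(p,Rt,q)
    sh,el,wr=pts(q)
    L=[ (el+(wr-el)*t) for t in np.linspace(0,1,25)]+[wr+(p-wr)*t for t in np.linspace(0,.8,10)]
    zz=[x[2] for x in L if cv2.pointPolygonTest(hull,(float(x[0]),float(x[1])),True)>-.07]
    print(flip,lean,g,roll,"err %.3f"%e,q.round(2).tolist(),"wrist",wr.round(2),"minz near micro",round(min(zz),3) if zz else None)
E
python3 t.py
```

```text
0 -30 -0.05 0 err 0.000 [-0.67, 0.17, 1.78, 0.18, 1.68, 1.9] wrist [ 0.54 -0.33  0.34] minz near micro None
0 -30 -0.05 30 err 0.000 [-0.96, 0.04, 1.95, 0.49, 1.69, 1.42] wrist [ 0.39 -0.42  0.32] minz near micro None
0 -30 -0.05 45 err 0.000 [-1.1, 0.07, 2.0, 0.63, 1.76, 1.18] wrist [ 0.32 -0.46  0.28] minz near micro None
0 -30 -0.05 60 err 0.000 [-1.21, 0.15, 2.02, 0.74, 1.85, 0.94] wrist [ 0.27 -0.49  0.23] minz near micro 0.382
0 -30 -0.05 70 err 0.000 [-1.27, 0.24, 2.01, 0.79, 1.92, 0.8] wrist [ 0.24 -0.51  0.18] minz near micro 0.353
0 -30 -0.08 0 err 0.000 [-0.65, 0.11, 1.86, 0.19, 1.67, 1.92] wrist [ 0.52 -0.3   0.34] minz near micro None
0 -30 -0.08 30 err 0.000 [-0.95, -0.03, 2.03, 0.49, 1.69, 1.43] wrist [ 0.37 -0.39  0.32] minz near micro None
0 -30 -0.08 45 err 0.000 [-1.1, -0.01, 2.08, 0.63, 1.76, 1.17] wrist [ 0.31 -0.43  0.28] minz near micro None
0 -30 -0.08 60 err 0.000 [-1.22, 0.08, 2.1, 0.73, 1.85, 0.93] wrist [ 0.25 -0.47  0.23] minz near micro 0.355
0 -30 -0.08 70 err 0.000 [-1.29, 0.17, 2.09, 0.78, 1.92, 0.78] wrist [ 0.22 -0.49  0.18] minz near micro 0.324
0 
[... 7009 characters left out ...]
 -0.31  0.24] minz near micro 0.232
1 45 -0.05 70 err 0.276 [-1.48, -0.31, 2.58, 1.42, 1.34, -2.42] wrist [ 0.11 -0.34  0.17] minz near micro 0.153
1 45 -0.08 0 err 0.000 [-0.3, -0.6, 2.53, -0.78, 0.74, -0.37] wrist [ 0.35 -0.03  0.29] minz near micro None
1 45 -0.08 30 err 0.145 [-0.68, -0.84, 2.58, 0.08, 0.7, -1.04] wrist [ 0.29 -0.13  0.34] minz near micro None
1 45 -0.08 45 err 0.259 [-1.01, -0.82, 2.58, 0.67, 0.89, -1.57] wrist [ 0.23 -0.22  0.34] minz near micro None
1 45 -0.08 60 err 0.356 [-1.37, -0.58, 2.58, 1.14, 1.23, -2.12] wrist [ 0.14 -0.31  0.26] minz near micro 0.229
1 45 -0.08 70 err 0.346 [-1.52, -0.3, 2.58, 1.36, 1.43, -2.43] wrist [ 0.09 -0.34  0.16] minz near micro 0.145
```

Run:
```python
from plan import *
import pickle
a,b,w=pickle.load(open("v2.pkl","rb"))
cv2.imwrite("pics/b1.png",cv2.resize(a["color"][110:230,215:385],(680,480),interpolation=cv2.INTER_CUBIC))
cv2.imwrite("pics/b2.png",cv2.resize(b["color"][20:200,120:320],(666,600),interpolation=cv2.INTER_CUBIC))
```

```text
(no output)
```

View pics/b1.png

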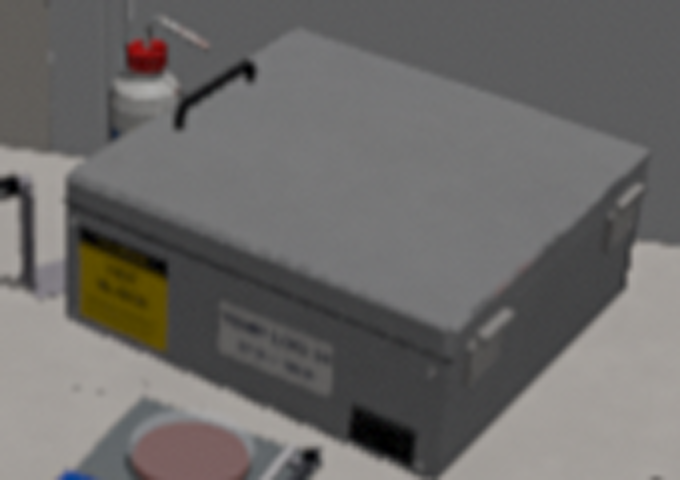

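View pics/b2.png

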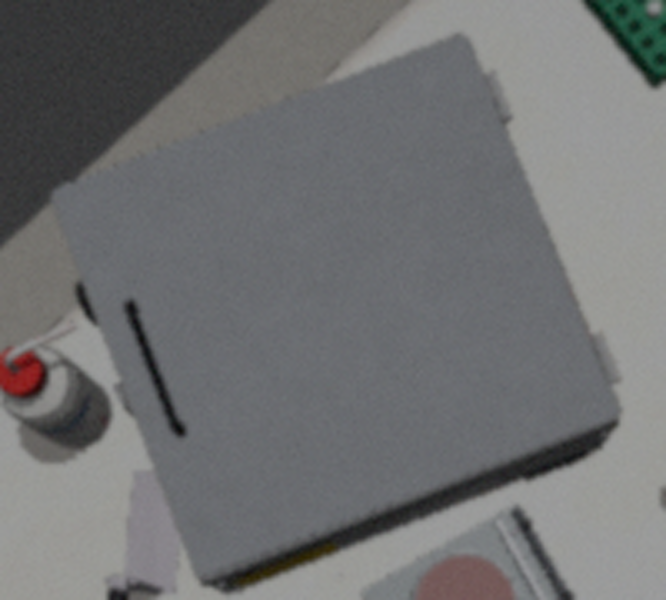

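Run:
```python
from plan import *
import pickle
a,b,w=pickle.load(open("v2.pkl","rb"))
print(tri(a,[232,155.8],b,[181,194]),tri(a,[330,193.8],b,[305.3,145.4]),tri(a,[377.5,147.7],b,[258,31]))
from station import ctrl
o=ctrl.get_obs()
def grasp(back,g=-.055):
    s=np.radians(-2.1); RS=R.from_euler('z',-2.1,degrees=True)
    O=np.array([.3985+.125*np.cos(s),-.03725+.125*np.sin(s),0])
    Rt=RS*R.from_euler('x',180,degrees=True)*R.from_euler('y',-30,degrees=True)
    gp=O+RS.apply([g,0,.1]); return gp+Rt.apply([0,0,.019-back]),Rt,O
for bk in(.12,0):
    p,Rt,O=grasp(bk); q,e=ik(p,Rt,o["q"]); print(O,p.round(4),e,q.round(2),pts(q)[2].round(2),delta(o,p,Rt))
    print(Rt.as_matrix().round(2).tolist())
```

```text
(array([ 0.52304328, -0.11312759,  0.13767551]), np.float64(0.0028037911420048215)) (array([ 0.65518887, -0.41925161,  0.13852825]), np.float64(0.01096203260622591)) (array([ 0.94506747, -0.29372302,  0.13953222]), np.float64(0.007151633333006751))
[ 0.52341605 -0.04183046  0.        ] [ 0.5189 -0.0417  0.1875] 9.398823533422317e-10 [-0.18  0.18  1.61 -0.08  1.87  1.42] [ 0.66 -0.04  0.43] (array([14.03,  3.79, 14.49]), array([-5.72, -5.75,  2.  ]))
[[0.87, -0.04, -0.5], [-0.03, -1.0, 0.02], [-0.5, 0.0, -0.87]]
[ 0.52341605 -0.04183046  0.        ] [ 0.459  -0.0395  0.0835] 1.213511473463968e-09 [-0.2   0.12  1.86 -0.08  1.68  1.42] [ 0.6  -0.04  0.33] (array([ 8.03,  8.76, 23.61]), array([-5.72, -5.75,  2.  ]))
[[0.87, -0.04, -0.5], [-0.03, -1.0, 0.02], [-0.5, 0.0, -0.87]]
```

>>> {"name": "apply_moves", "arguments": {"rows": [[2.3,0.6,2.4,-1,-1,0.3],[4.7,1.3,4.8,-1.9,-1.9,0.7],[7,1.9,7.2,-2.9,-2.9,1],[9.3,2.5,9.6,-3.8,-3.8,1.3],[11.7,3.2,12,-4.8,-4.8,1.7],[14,3.8,14.5,-5.7,-5.75,2],[14,3.8,14.5,-5.7,-5.75,2],[14,3.8,14.5,-5.7,-5.75,2]]}}

```text
t: 3.85
tool_pos: [0.5186, -0.0403, 0.186]
tool_rot: [-3.023, 0.051, 0.814]
contact_force: [-0.0, 0.4, 0.1]
opening: 0.0851
```

Run:
```python
from plan import *
from station import ctrl
o=ctrl.get_obs(); im=ctrl.get_image("wrist"); cv2.imwrite("pics/w3.png",im["color"])
import pickle; pickle.dump((o,im),open("w3.pkl","wb"))
print(o["q"].round(3),o["tool_pos"],np.abs(fk(o["q"],K)[0]-o["tool_pos"]))
```

```text
[-0.182  0.195  1.599 -0.075  1.868  1.42 ] [ 0.51856335 -0.04025564  0.18598623] [0.00338495 0.00167775 0.0015216 ]
```

View pics/w3.png

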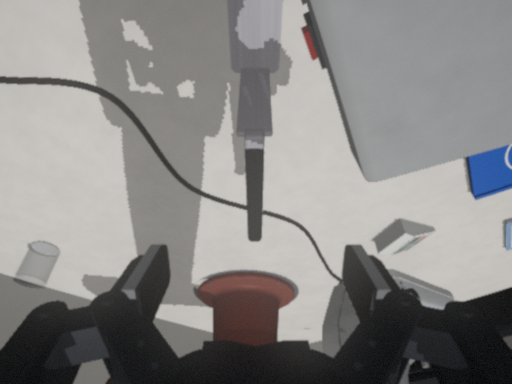

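Run:
```python
from plan import *
import pickle
o,im=pickle.load(open("w3.pkl","rb")); c=im["color"]
hm=(c.max(2)<75).astype(np.uint8); hm[:,:235]=0;hm[:,275:]=0;hm[:140]=0;hm[250:]=0
hm=cv2.morphologyEx(hm,cv2.MORPH_OPEN,np.ones((7,7),np.uint8))
for r in (160,180,200,220): 
    x=np.where(hm[r])[0]; print(r,x.min(),x.max(),plane(im,[[x.min()-.5,r],[x.max()+.5,r]],.109)[:,:2].round(4).tolist())
ys=np.where(hm.any(1))[0];print(ys.min(),ys.max(),plane(im,[[255,ys.min()],[255,ys.max()]],.109).round(4).tolist())
```

```text
160 247 256 [[0.5095, -0.0345], [0.5092, -0.0417]]Traceback (most recent call last):
  File "<stdin>", line 7, in <module>
    return umr_minimum(a, axis, None, out, keepdims, initial, where)
ValueError: zero-size array to reduction operation minimum which has no identity
```

Run:
```python
from plan import *
import pickle
o,im=pickle.load(open("w3.pkl","rb")); c=im["color"]; g=c.max(2).astype(int)
for r in (155,170,185,200,220,232): print(r,g[r,238:272].tolist())
print(g[136:156:2,255].tolist(),g[228:248:2,255].tolist())
```

```text
155 [141, 142, 141, 141, 141, 137, 118, 89, 71, 69, 70, 70, 72, 71, 73, 70, 72, 73, 73, 72, 73, 73, 70, 73, 74, 123, 179, 196, 199, 200, 199, 199, 201, 199]
170 [142, 141, 140, 139, 141, 140, 133, 103, 80, 71, 74, 72, 73, 73, 73, 74, 73, 72, 72, 75, 75, 73, 73, 74, 80, 127, 182, 197, 200, 199, 200, 200, 200, 200]
185 [201, 202, 201, 202, 201, 201, 199, 184, 134, 84, 75, 73, 73, 73, 75, 75, 76, 74, 77, 76, 75, 76, 78, 76, 107, 163, 194, 202, 202, 202, 202, 202, 201, 201]
200 [200, 201, 201, 201, 202, 201, 201, 193, 156, 105, 79, 74, 76, 75, 78, 73, 75, 77, 78, 76, 76, 75, 75, 82, 129, 185, 199, 200, 200, 202, 201, 201, 202, 201]
220 [202, 200, 201, 202, 200, 201, 202, 201, 190, 146, 93, 79, 77, 77, 77, 77, 78, 75, 78, 78, 78, 74, 76, 109, 164, 193, 201, 201, 200, 201, 201, 201, 202, 201]
232 [199, 198, 198, 198, 200, 200, 199, 200, 192, 154, 104, 79, 75, 75, 79, 79, 77, 78, 79, 76, 74, 77, 81, 125, 183, 199, 200, 200, 199, 201, 201, 201, 200, 200]
[115, 124, 119, 153, 166, 163, 124, 73, 73, 71] [79, 76, 78, 77, 75, 79, 97, 191, 200, 200]
```

Run:
```python
from plan import *
import pickle
o,im=pickle.load(open("w3.pkl","rb"))
E=[(155,245.0,262.8),(170,245.1,262.9),(185,246.1,262.5),(200,246.5,262.2),(220,247.2,261.7),(232,247.4,261.2)]
for r,a,b in E:
    P=plane(im,[[a,r],[b,r]],.109); print(r,P.mean(0).round(4),((P[0]-P[1])[1]*1000).round(1))
print(plane(im,[[254,149],[254,240.5]],.109).round(4))
print(plane(im,[[254,149],[254,240.5]],.1).round(4))
```

```text
155 [ 0.5141 -0.04    0.109 ] 12.6
170 [ 0.4991 -0.0395  0.109 ] 13.2
185 [ 0.4823 -0.0391  0.109 ] 12.9
200 [ 0.4636 -0.0384  0.109 ] 13.0
220 [ 0.4349 -0.0374  0.109 ] 13.1
232 [ 0.4152 -0.0366  0.109 ] 13.1
[[ 0.5198 -0.0403  0.109 ]
 [ 0.3999 -0.0357  0.109 ]]
[[ 0.5118 -0.04    0.1   ]
 [ 0.3852 -0.0351  0.1   ]]
```

Run:
```python
from plan import *
from station import ctrl
o=ctrl.get_obs()
RS=R.from_euler('z',-2.0,degrees=True); O=np.array([.523,-.0407,0])
Rt=RS*R.from_euler('x',180,degrees=True)*R.from_euler('y',-30,degrees=True)
gp=O+RS.apply([-.055,0,.1])
for bk in(.03,0): print(delta(o,gp+Rt.apply([0,0,.019-bk]),Rt))
```

```text
(array([-0.01, -0.05,  9.09]), array([-0.02, -0.02, -0.  ]))
(array([-1.000e-02, -4.000e-02,  1.209e+01]), array([-0.02, -0.02, -0.  ]))
```

>>> {"name": "apply_moves", "arguments": {"rows": [[0,0,3,0,0,0],[0,0,6,0,0,0],[0,0,8.5,0,0,0],[0,0,10.5,0,0,0],[0,0,12.1,0,0,0],[0,0,12.1,0,0,0],[0,0,12.1,0,0,0]]}}

```text
t: 4.6
tool_pos: [0.4595, -0.0393, 0.0853]
tool_rot: [-3.026, 0.055, 0.802]
contact_force: [0.5, -0.4, 0.3]
opening: 0.0855
```

>>> {"name": "apply_moves", "arguments": {"rows": [[0,0,0,0,0,0],[0,0,0,0,0,0],[0,0,0,0,0,0],[0,0,0,0,0,0],[0,0,0,0,0,0],[0,0,0,0,0,0],[0,0,0,0,0,0],[0,0,0,0,0,0],[0,0,0,0,0,0],[0,0,0,0,0,0]], "grip": 1, "squeeze": 100}}

```text
t: 5.6
tool_pos: [0.4597, -0.0393, 0.0854]
tool_rot: [-3.027, 0.055, 0.802]
contact_force: [1.8, 0.3, 0.8]
opening: 0.0122
```

Run:
```python
from plan import *
from station import ctrl
o=ctrl.get_obs(); print(o); im=ctrl.get_image("wrist"); cv2.imwrite("pics/w4.png",im["color"])
```

```text
{'t': 5.6, 'q': array([-0.1984245 ,  0.17237432,  1.80648291, -0.07956491,  1.67477728,
        1.42115788]), 'dq': array([-8.06140599e-04,  7.50488240e-04,  2.23490309e-03, -3.43406170e-03,
        2.70427505e-03,  4.98858773e-05]), 'effort': array([-3.43586812e-01, -3.76112616e+01, -2.96121705e+01, -4.91646454e-01,
        1.66261878e+00,  1.19546475e-02]), 'tool_pos': array([ 0.45966522, -0.03927713,  0.08536614]), 'tool_rot': array([-3.0265385 ,  0.05497271,  0.80170594]), 'contact_force': array([1.78176484, 0.2531185 , 0.78574412]), 'wrist_torque': array([ 0.09539434, -0.26758177, -0.08278204]), 'opening': 0.012238958081518573}
```

View pics/w4.png

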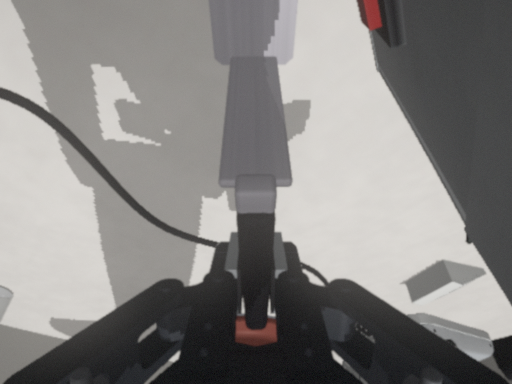

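```bash
cat > sp.py <<'E'
from plan import *
import json,os
# spatula in tool
_d=json.load(open("ts.json")) if os.path.exists("ts.json") else None
def setTS(Rr,t): json.dump([Rr.as_rotvec().tolist(),list(map(float,t))],open("ts.json","w"))
def TS(): d=json.load(open("ts.json")); return R.from_rotvec(d[0]),np.array(d[1])
def spat(o):
    "current spatula origin(board mm), euler in board (roll,pitch,yaw deg; xyz), tip board mm"
    p,r=pose(o); Rr,t=TS(); P=p+r.apply(t); Rs=RB.inv()*(r*Rr); b=RB.inv().apply(P-B0)
    return (b*1000).round(2),Rs.as_euler('ZYX',degrees=True)[::-1].round(2),((b+Rs.apply([.105,0,0]))*1000).round(2)
def goto(o,pb,roll=0,pitch=0,yaw=0):
    Rs=RB*R.from_euler('ZYX',[yaw,pitch,roll],degrees=True); Rr,t=TS()
    Rt=Rs*Rr.inv(); p=b2w(np.array(pb)/1000)-Rt.apply(t); q,e=ik(p,Rt,o["q"])
    return delta(o,p,Rt),q.round(2),round(float(e),4)
E
python3 - <<'E'
from sp import *
from station import ctrl
o=ctrl.get_obs(); p,r=pose(o); M=r.as_matrix()
x=M[:,0]; az=np.degrees(np.arctan2(-M[0,1],M[1,1])); az=np.degrees(np.arctan2(M[1,0],M[0,0]))
print("tool y",M[:,1],"az from x",az)
yv=-M[:,1].copy(); yv[2]=0; yv/=np.linalg.norm(yv); RS=R.from_matrix(np.c_[[yv[1],-yv[0],0],yv,[0,0,1]])
print("spat az",RS.as_euler('zyx',degrees=True))
# origin: x along spatula from measured O, centred on the grip
O0=np.array([.523,-.0407,0]); g=p+r.apply([0,0,-.019])
s=(O0-g)@RS.apply([1,0,0]); lat=(O0-g)@RS.apply([0,1,0]); print("grip at x_s",-s,"lat",lat,g)
O=g+RS.apply([1,0,0])*s; O[2]=0
setTS(r.inv()*RS,r.inv().apply(O-p)); print(spat(o))
print("up5,back12:",r.inv().apply([0,0,5]).round(2),r.inv().apply([-12,0,5]).round(2))
print(goto(o,[-200,72,50]))
E
```

```text
tool y [-3.65620038e-02 -9.99331095e-01 -7.63578343e-04] az from x -2.0703793480514228
spat az [-2.09531612  0.         -0.        ]
grip at x_s -0.0539742681171704 lat 0.0009616937401932887 [ 0.46902666 -0.03968764  0.10184983]
(array([-228.62,  199.14,   -0.  ]), array([-0.  ,  0.  , 56.96]), array([-171.38,  287.17,   -0.  ]))
up5,back12: [-2.48 -0.   -4.34] [-12.89   0.43   1.59]
((array([-7.88,  4.01, -1.27]), array([5.64, 0.01, 9.9 ])), array([-0.55, -0.19,  2.06,  0.24,  1.73,  2.04]), 0.0)
```

>>> {"name": "apply_moves", "arguments": {"rows": [[-0.7,0,-1.3,0,0,0],[-1.5,0,-2.6,0,0,0],[-2.5,0,-4.3,0,0,0],[-5.9,0.1,-2.4,0,0,0],[-9.4,0.3,-0.4,0,0,0],[-12.9,0.4,1.6,0,0,0],[-12.9,0.4,1.6,0,0,0],[-12.9,0.4,1.6,0,0,0],[-12.9,0.4,1.6,0,0,0]]}}

```text
t: 6.55
tool_pos: [0.3409, -0.0393, 0.1366]
tool_rot: [-3.028, 0.055, 0.798]
contact_force: [1.0, -0.3, -0.8]
opening: 0.0125
```

Run:
```python
from sp import *
from station import ctrl
o=ctrl.get_obs(); print(o["tool_pos"],o["contact_force"],o["wrist_torque"],spat(o)); print(goto(o,[-200,72,50]))
im=ctrl.get_image("wrist"); cv2.imwrite("pics/w5.png",im["color"])
```

```text
[ 0.34085185 -0.03933558  0.13655571] [ 0.95867718 -0.26745701 -0.8264531 ] [ 0.02900849 -0.27411411  0.03723906] (array([-289.5 ,   97.43,   51.39]), array([-4.000e-02, -1.600e-01,  5.696e+01]), array([-232.26,  185.45,   51.68]))
((array([ 4.98,  3.58, -2.68]), array([ 5.63, -0.02,  9.9 ])), array([-0.55, -0.19,  2.06,  0.24,  1.73,  2.04]), 0.0)
```

View pics/w5.png

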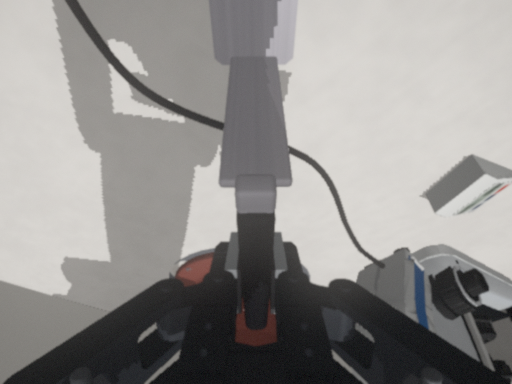

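>>> {"name": "apply_moves", "arguments": {"rows": [[0.6,0.4,-0.3,0.7,0,1.2],[1.2,0.9,-0.7,1.4,0,2.5],[1.9,1.3,-1,2.1,0,3.7],[2.5,1.8,-1.3,2.8,0,4.9],[3.1,2.2,-1.7,3.5,0,6.2],[3.7,2.7,-2,4.2,0,7.4],[4.4,3.1,-2.3,4.9,0,8.7],[5,3.6,-2.7,5.63,0,9.9],[5,3.6,-2.7,5.63,0,9.9],[5,3.6,-2.7,5.63,0,9.9],[5,3.6,-2.7,5.63,0,9.9]]}}

```text
t: 7.7
tool_pos: [0.3968, -0.0772, 0.1353]
tool_rot: [-2.452, 1.384, 0.647]
contact_force: [0.9, 0.6, -0.6]
opening: 0.0121
```

Run:
```python
from sp import *
from station import ctrl
o=ctrl.get_obs(); print(o["tool_pos"],o["contact_force"],o["wrist_torque"],spat(o)); print(goto(o,[-200,72,10]))
im=ctrl.get_image("wrist"); cv2.imwrite("pics/w6.png",im["color"])
import pickle; pickle.dump((o,im),open("w6.pkl","wb"))
```

```text
[ 0.39675063 -0.07721301  0.13534811] [ 0.9474343   0.63544456 -0.59227518] [-0.25464517 -0.16515723 -0.0568909 ] (array([-199.5 ,   72.81,   50.1 ]), array([ 0.02, -0.09,  0.16]), array([-94.5 ,  73.11,  50.27]))
((array([1.94, 0.06, 3.5 ]), array([ 0.01, -0.02,  0.03])), array([-0.55, -0.15,  2.1 ,  0.23,  1.65,  2.02]), 0.0)
```

View pics/w6.png

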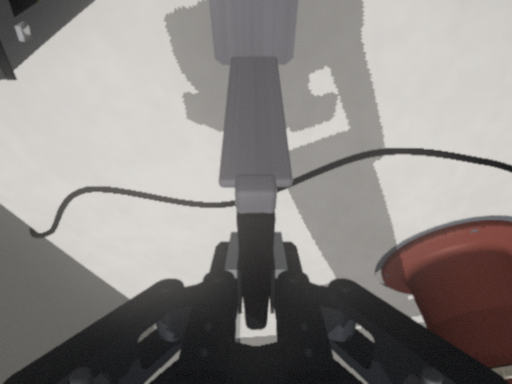

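```bash
cat > look.py <<'E'
import sys
from sp import *
from station import ctrl
tag=sys.argv[1]
a=ctrl.get_image("scene");b=ctrl.get_image("top")
import pickle; pickle.dump((a,b),open(f"l{tag}.pkl","wb"))
A=cv2.resize(a["color"][160:290,170:330],(640,520),interpolation=cv2.INTER_CUBIC)
B=cv2.resize(b["color"][140:270,180:340],(640,520),interpolation=cv2.INTER_CUBIC)
cv2.imwrite(f"pics/ls{tag}.png",A); cv2.imwrite(f"pics/lt{tag}.png",B)
E
python3 look.py 1
```

```text
(no output)
```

View pics/ls1.png

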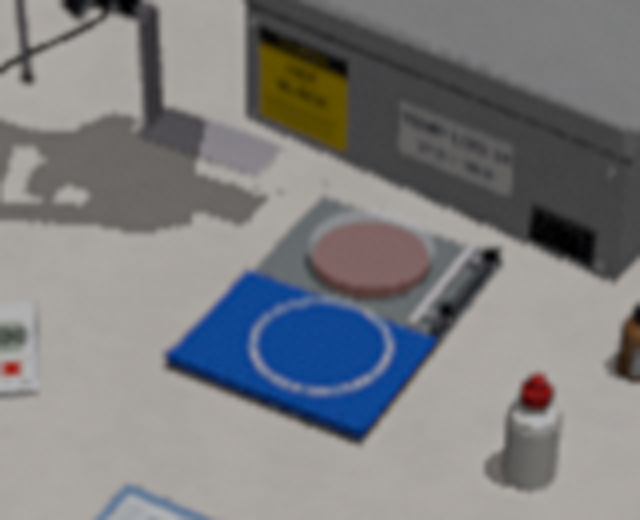

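View pics/lt1.png

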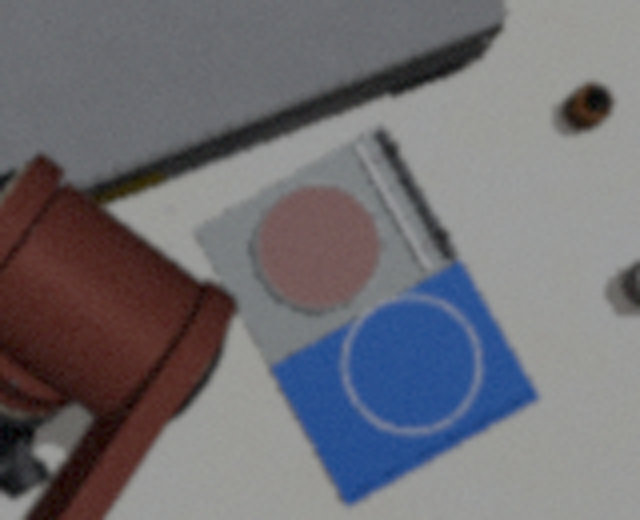

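Run:
```python
from sp import *
import pickle
from station import ctrl
a,b=pickle.load(open("l1.pkl","rb")); o=ctrl.get_obs()
p,r=pose(o);Rr,t=TS();O=p+r.apply(t);Rs=r*Rr
P=[O+Rs.apply(np.array(v)/1000) for v in [(105,22,0),(105,-22,0),(0,22,2.5),(0,-22,2.5),(0,22,100)]]
print(((proj(a,P)-[170,160])*4).round(0).tolist())
D=[b2w(np.array(v)/1000) for v in [(-75,-110,12),(78,-110,12),(78,0,12),(-75,0,12),(-75,110,6),(-6,58,21)]]
print(((proj(a,D)-[170,160])*4).round(0).tolist()); print(((proj(b,D)-[180,140])*4).round(0).tolist())
```

```text
[[285.0, 150.0], [255.0, 180.0], [165.0, 108.0], [134.0, 137.0], [161.0, -2.0]]
[[160.0, 357.0], [359.0, 435.0], [434.0, 338.0], [243.0, 268.0], [317.0, 195.0], [366.0, 244.0]]
[[346.0, 507.0], [539.0, 397.0], [459.0, 258.0], [268.0, 366.0], [191.0, 229.0], [313.0, 244.0]]
```

Run:
```python
from sp import *
from station import ctrl
o=ctrl.get_obs()
print(goto(o,[-200,72,13],pitch=.6)[0]); print(goto(o,[-167,72,9.5],pitch=.6)[0])
```

```text
(array([1.86, 0.06, 3.11]), array([ 0.01, -0.14,  0.02]))
(array([4.9 , 0.07, 1.79]), array([ 0.01, -0.14,  0.02]))
```

>>> {"name": "apply_moves", "arguments": {"rows": [[0.6,0,1,0,0,0],[1.2,0,2,0,-0.07,0],[1.9,0.06,3.1,0,-0.14,0],[1.9,0.06,3.1,0,-0.14,0],[2.9,0.07,2.7,0,-0.14,0],[3.9,0.07,2.2,0,-0.14,0],[4.9,0.07,1.8,0,-0.14,0],[4.9,0.07,1.8,0,-0.14,0],[4.9,0.07,1.8,0,-0.14,0],[4.9,0.07,1.8,0,-0.14,0]]}}

```text
t: 8.85
tool_pos: [0.4133, -0.1061, 0.0955]
tool_rot: [-2.443, 1.38, 0.661]
contact_force: [-0.2, -0.1, -1.0]
opening: 0.0121
```

```bash
python3 - <<'E'
from sp import *
from station import ctrl
o=ctrl.get_obs(); print(o["t"],o["contact_force"].round(2),o["wrist_torque"].round(3),spat(o)); p,r=pose(o)
print("down 1mm cm:",r.inv().apply([0,0,-.1]).round(3),"fwd 1cm:",r.inv().apply(ex).round(3),"left(+y) 1cm",r.inv().apply(ey).round(3))
E
python3 look.py 2
```

```text
8.85 [-0.16 -0.08 -1.02] [-0.263 -0.162 -0.022] (array([-167.24,   72.14,    9.43]), array([0.03, 0.62, 0.13]), array([-62.25,  72.38,   8.29]))
down 1mm cm: [0.05  0.    0.086] fwd 1cm: [ 0.863  0.002 -0.505] left(+y) 1cm [ 0.003 -1.    -0.   ]
```

View pics/ls2.png

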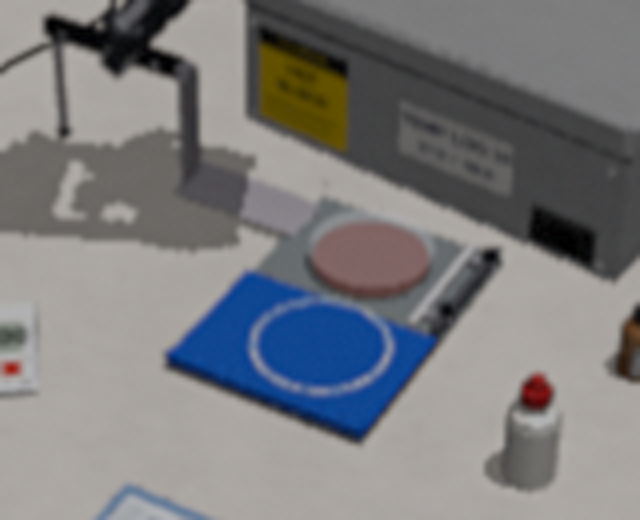

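Run:
```python
from sp import *
import pickle
from station import ctrl
a,b=pickle.load(open("l2.pkl","rb")); o=ctrl.get_obs()
p,r=pose(o);Rr,t=TS();O=p+r.apply(t);Rs=r*Rr
P=[O+Rs.apply(np.array(v)/1000) for v in [(105,22,0),(105,-22,0),(0,-22,2.5),(0,22,2.5)]]
u=proj(a,P); x0,y0=225,190
im=cv2.resize(a["color"][y0:y0+50,x0:x0+75],None,fx=8,fy=8,interpolation=cv2.INTER_CUBIC)
for q in u: cv2.circle(im,tuple(int(v) for v in ((q-[x0,y0])*8+4)),4,(0,255,0),1)
cv2.imwrite("pics/z2.png",im)
```

```text
(no output)
```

View pics/z2.png

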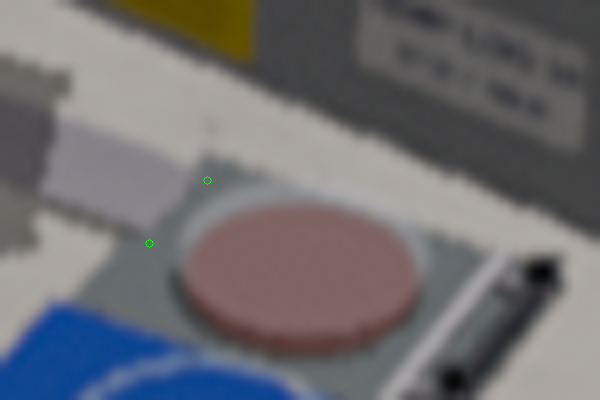

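>>> {"name": "apply_moves", "arguments": {"rows": [[0.03,0.2,0.06,0,0,0],[0.07,0.4,0.12,0,0,0],[0.08,0.4,0.14,0,0,0],[0.08,0.4,0.14,0,0,0],[0.08,0.4,0.14,0,0,0]]}}

```text
t: 9.45
tool_pos: [0.4098, -0.108, 0.0938]
tool_rot: [-2.443, 1.38, 0.661]
contact_force: [0.2, 0.3, -1.5]
opening: 0.0126
```

```bash
cat > st.py <<'E'
from sp import *
from station import ctrl
o=ctrl.get_obs(); f=o["contact_force"]; fb=RB.inv().apply(f); tb=RB.inv().apply(o["wrist_torque"])
print("t",round(o["t"],2),"F board",fb.round(2),"T board",tb.round(3),*spat(o),"open",round(o["opening"],4))
E
python3 st.py
```

```text
t 9.45 F board [-0.14  0.36 -1.53] T board [-0.031 -0.276 -0.029] [-167.46   68.16    7.81] [0.03 0.62 0.14] [-62.47  68.42   6.67] open 0.0126
```

>>> {"name": "apply_moves", "arguments": {"rows": [[0.025,0,0.043,0,0,0],[0.04,0,0.07,0,0,0],[0.04,0,0.07,0,0,0],[0.04,0,0.07,0,0,0]]}}

```text
t: 9.85
tool_pos: [0.4098, -0.108, 0.093]
tool_rot: [-2.443, 1.38, 0.661]
contact_force: [0.1, 0.4, -0.2]
opening: 0.0119
```

```bash
python3 st.py
```

```text
t 9.85 F board [-0.3   0.33 -0.18] T board [-0.038 -0.3    0.053] [-167.45   68.16    6.99] [0.02 0.62 0.14] [-62.46  68.42   5.85] open 0.0119
```

>>> {"name": "apply_moves", "arguments": {"rows": [[0.015,0,0.026,0,0,0],[0.015,0,0.026,0,0,0],[0.015,0,0.026,0,0,0]]}}

```text
t: 10.15
tool_pos: [0.4098, -0.108, 0.0928]
tool_rot: [-2.443, 1.379, 0.661]
contact_force: [-0.6, -0.3, -0.8]
opening: 0.0123
```

```bash
python3 st.py;python3 st.py
```

```text
t 10.15 F board [-0.02 -0.67 -0.75] T board [-0.008 -0.255  0.012] [-167.47   68.2     6.74] [0.03 0.62 0.15] [-62.48  68.47   5.6 ] open 0.0123
t 10.15 F board [-0.02 -0.67 -0.75] T board [-0.008 -0.255  0.012] [-167.47   68.2     6.74] [0.03 0.62 0.15] [-62.48  68.47   5.6 ] open 0.0123
```

>>> {"name": "apply_moves", "arguments": {"rows": [[0.025,0,0.043,0,0,0],[0.025,0,0.043,0,0,0],[0.025,0,0.043,0,0,0]]}}

```text
t: 10.45
tool_pos: [0.4098, -0.1079, 0.0924]
tool_rot: [-2.443, 1.379, 0.661]
contact_force: [-0.7, 1.2, 1.4]
opening: 0.0125
```

```bash
python3 st.py
```

```text
t 10.45 F board [-1.34  0.01  1.36] T board [-0.12  -0.154 -0.048] [-167.57   68.26    6.4 ] [0.03 0.64 0.15] [-62.58  68.53   5.23] open 0.0125
```

>>> {"name": "apply_moves", "arguments": {"rows": [[0.18,0,-0.08,0,0,0],[0.36,0,-0.18,0,0,0],[0.54,0,-0.28,0,0,0],[0.71,0,-0.38,0,0,0],[0.88,0,-0.48,0,0,0],[1.05,0,-0.58,0,0,0],[1.22,0,-0.68,0,0,0],[1.39,0,-0.78,0,0,0],[1.57,0,-0.88,0,0,0],[1.74,0,-0.98,0,0,0],[1.91,0,-1.08,0,0,0],[2.08,0,-1.19,0,0,0]]}}

```text
t: 11.65
tool_pos: [0.4222, -0.1284, 0.0922]
tool_rot: [-2.443, 1.379, 0.661]
contact_force: [-1.1, 2.7, 1.5]
opening: 0.0122
```

```bash
python3 st.py; python3 look.py 3
```

```text
t 11.65 F board [-2.87  0.38  1.46] T board [-0.023  0.113 -0.028] [-143.56   68.33    6.18] [0.03 0.65 0.15] [-38.57  68.61   4.98] open 0.0122
```

View pics/ls3.png

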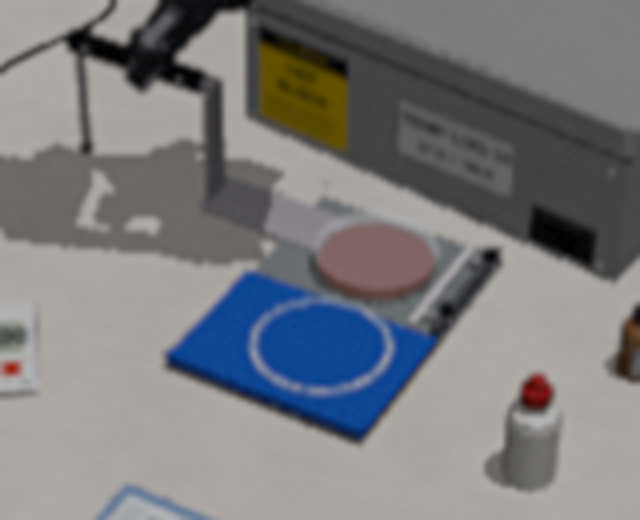

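View pics/lt3.png

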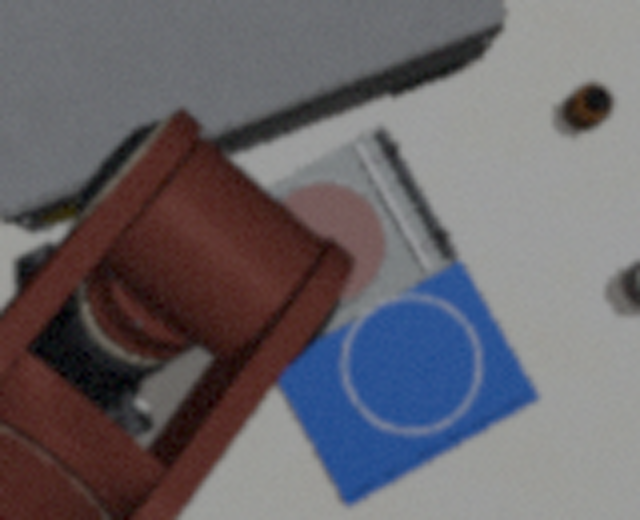

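>>> {"name": "apply_moves", "arguments": {"rows": [[0.09,0,-0.05,0,0,0],[0.17,0,-0.1,0,0,0],[0.35,0,-0.2,0,0,0],[0.52,0,-0.3,0,0,0],[0.69,0,-0.4,0,0,0],[0.86,0,-0.505,0,0,0]]}}

```text
t: 12.35
tool_pos: [0.4271, -0.1363, 0.0926]
tool_rot: [-2.441, 1.378, 0.665]
contact_force: [-1.5, 2.8, 2.5]
opening: 0.0123
```

```bash
python3 st.py; python3 look.py 4
```

```text
t 12.35 F board [-3.11  0.17  2.46] T board [-0.026  0.043 -0.046] [-134.57   68.42    6.33] [0.04 0.83 0.16] [-29.58  68.72   4.81] open 0.0123
```

View pics/ls4.png

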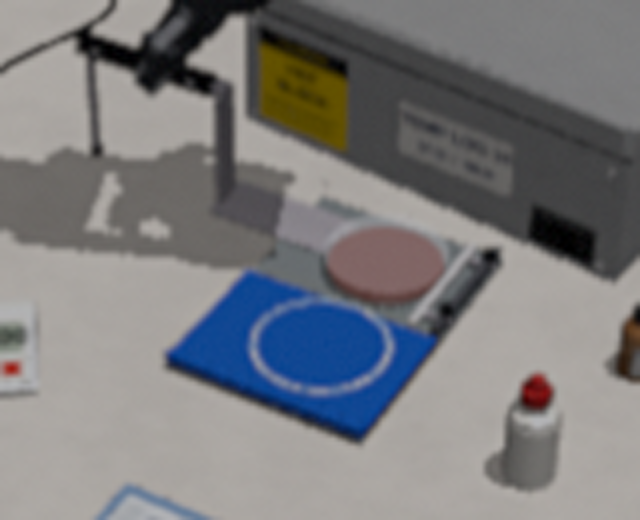

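>>> {"name": "apply_moves", "arguments": {"rows": [[0.08,0,-0.07,0,0,0],[0.16,0,-0.12,0,0,0],[0.25,0,-0.17,0,0,0],[0.34,0,-0.22,0,0,0]]}}

```text
t: 12.85
tool_pos: [0.4298, -0.141, 0.0923]
tool_rot: [-2.444, 1.38, 0.66]
contact_force: [-1.0, 1.8, 1.0]
opening: 0.0124
```

```bash
python3 st.py; python3 look.py 5
```

```text
t 12.85 F board [-2.02  0.1   0.96] T board [-0.051  0.045 -0.017] [-128.81   68.33    6.26] [0.03 0.59 0.14] [-23.81  68.58   5.17] open 0.0124
```

View pics/ls5.png

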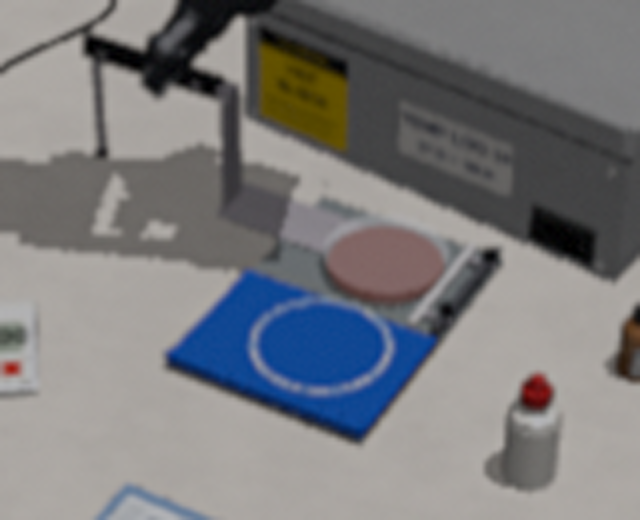

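>>> {"name": "apply_moves", "arguments": {"rows": [[0.17,0,-0.1,0,0,0],[0.43,0,-0.25,0,0,0],[0.69,0,-0.4,0,0,0],[0.95,0,-0.55,0,0,0],[1.21,0,-0.7,0,0,0],[1.47,0,-0.85,0,0,0],[1.73,0,-1.01,0,0,0],[1.98,0,-1.16,0,0,0],[2.24,0,-1.31,0,0,0],[2.59,0,-1.51,0,0,0]]}}

```text
t: 13.95
tool_pos: [0.4454, -0.167, 0.0922]
tool_rot: [-2.444, 1.38, 0.66]
contact_force: [-0.8, 2.2, 1.0]
opening: 0.0125
```

```bash
python3 st.py; python3 look.py 6
```

```text
t 13.95 F board [-2.33  0.42  1.01] T board [-0.013  0.043 -0.058] [-98.49  68.4    6.26] [0.03 0.58 0.13] [ 6.51 68.64  5.19] open 0.0125
```

View pics/ls6.png

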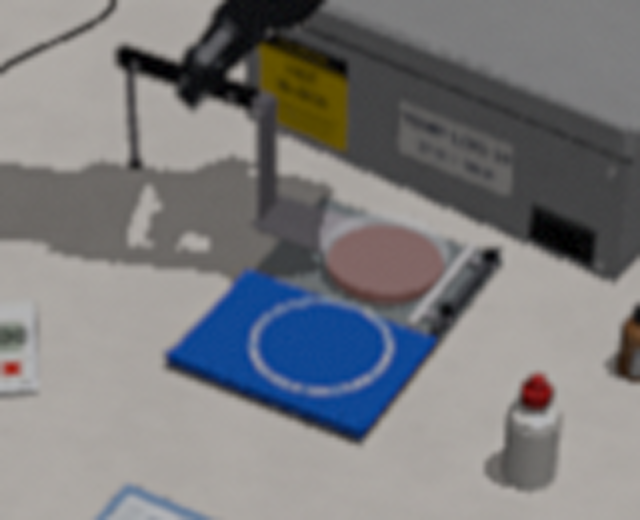

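>>> {"name": "apply_moves", "arguments": {"rows": [[0.17,0,-0.1,0,0,0],[0.43,0,-0.25,0,0,0],[0.69,0,-0.4,0,0,0],[0.95,0,-0.55,0,0,0],[1.21,0,-0.7,0,0,0],[1.47,0,-0.85,0,0,0],[1.73,0,-1.01,0,0,0],[1.98,0,-1.16,0,0,0],[2.24,0,-1.31,0,0,0],[2.59,0,-1.51,0,0,0]]}}

```text
t: 15.05
tool_pos: [0.4613, -0.1933, 0.0922]
tool_rot: [-2.444, 1.381, 0.658]
contact_force: [-0.6, 2.2, 1.2]
opening: 0.0126
```

```bash
python3 st.py
```

```text
t 15.05 F board [-2.19  0.59  1.21] T board [-0.015 -0.001 -0.044] [-67.6   68.44   6.26] [0.03 0.51 0.11] [37.39 68.65  5.33] open 0.0126
```

>>> {"name": "apply_moves", "arguments": {"rows": [[0.17,0,-0.1,0,0,0],[0.35,0,-0.2,0,0,0],[0.52,0,-0.3,0,0,0],[0.69,0,-0.4,0,0,0]]}}

```text
t: 15.45
tool_pos: [0.4655, -0.2002, 0.0922]
tool_rot: [-2.444, 1.381, 0.659]
contact_force: [-1.2, 2.2, 0.8]
opening: 0.0123
```

```bash
python3 st.py
```

```text
t 15.45 F board [-2.54  0.13  0.77] T board [ 0.015  0.064 -0.041] [-59.57  68.45   6.29] [0.03 0.52 0.12] [45.43 68.67  5.33] open 0.0123
```

>>> {"name": "apply_moves", "arguments": {"rows": [[0.06,0,-0.035,0,0,0],[0.13,0,-0.075,0,0,0],[0.17,0,-0.1,0,0,0],[0.22,0,-0.13,0,0,0]]}}

```text
t: 15.85
tool_pos: [0.4667, -0.2024, 0.0922]
tool_rot: [-2.444, 1.381, 0.659]
contact_force: [-1.6, 2.3, 1.2]
opening: 0.0123
```

```bash
python3 st.py
```

```text
t 15.85 F board [-2.78 -0.21  1.23] T board [ 0.007  0.069 -0.011] [-57.08  68.44   6.28] [0.03 0.53 0.12] [47.91 68.66  5.31] open 0.0123
```

>>> {"name": "apply_moves", "arguments": {"rows": [[0.06,0,-0.035,0,0,0],[0.13,0,-0.075,0,0,0],[0.13,0,-0.075,0,0,0]]}}

```text
t: 16.15
tool_pos: [0.4676, -0.2037, 0.0922]
tool_rot: [-2.444, 1.38, 0.659]
contact_force: [-1.9, 2.1, 1.7]
opening: 0.0124
```

>>> {"name": "apply_moves", "arguments": {"rows": [[0.06,0,-0.035,0,0,0],[0.13,0,-0.075,0,0,0],[0.13,0,-0.075,0,0,0]]}}

```text
t: 16.45
tool_pos: [0.4684, -0.2051, 0.0922]
tool_rot: [-2.444, 1.381, 0.658]
contact_force: [-1.1, 1.5, 1.4]
opening: 0.0123
```

```bash
python3 st.py
```

```text
t 16.45 F board [-1.82 -0.14  1.37] T board [-0.013  0.096 -0.055] [-53.88  68.51   6.31] [0.03 0.52 0.12] [51.11 68.73  5.36] open 0.0123
```

>>> {"name": "apply_moves", "arguments": {"rows": [[0.04,0,-0.025,0,0,0],[0.09,0,-0.05,0,0,0],[0.09,0,-0.05,0,0,0]]}}

```text
t: 16.75
tool_pos: [0.469, -0.2061, 0.0922]
tool_rot: [-2.444, 1.381, 0.658]
contact_force: [-1.2, 1.7, 1.5]
opening: 0.0123
```

>>> {"name": "apply_moves", "arguments": {"rows": [[0.04,0,-0.025,0,0,0],[0.09,0,-0.05,0,0,0],[0.09,0,-0.05,0,0,0]]}}

```text
t: 17.05
tool_pos: [0.4696, -0.207, 0.0921]
tool_rot: [-2.444, 1.381, 0.658]
contact_force: [-0.9, 2.2, 0.9]
opening: 0.0123
```

>>> {"name": "apply_moves", "arguments": {"rows": [[0.04,0,-0.025,0,0,0],[0.09,0,-0.05,0,0,0],[0.09,0,-0.05,0,0,0]]}}

```text
t: 17.35
tool_pos: [0.4702, -0.208, 0.0921]
tool_rot: [-2.444, 1.381, 0.658]
contact_force: [-1.6, 3.1, 0.6]
opening: 0.0124
```

>>> {"name": "apply_moves", "arguments": {"rows": [[0.04,0,-0.025,0,0,0],[0.09,0,-0.05,0,0,0],[0.09,0,-0.05,0,0,0]]}}

```text
t: 17.65
tool_pos: [0.4708, -0.209, 0.0921]
tool_rot: [-2.444, 1.381, 0.658]
contact_force: [-0.9, 2.5, 0.8]
opening: 0.0126
```

>>> {"name": "apply_moves", "arguments": {"rows": [[0.04,0,-0.025,0,0,0],[0.09,0,-0.05,0,0,0],[0.09,0,-0.05,0,0,0]]}}

```text
t: 17.95
tool_pos: [0.471, -0.2093, 0.0923]
tool_rot: [-2.444, 1.38, 0.66]
contact_force: [-2.4, 4.6, 3.4]
opening: 0.0125
```

```bash
python3 st.py; python3 look.py 7
```

```text
t 17.95 F board [-5.14  0.3   3.42] T board [-0.091  0.603 -0.026] [-49.02  68.59   6.32] [0.04 0.59 0.13] [55.98 68.83  5.24] open 0.0125
```

View pics/ls7.png

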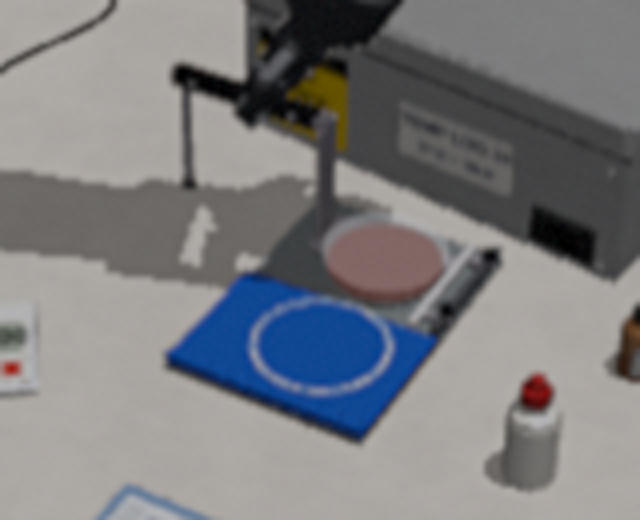

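View pics/lt7.png

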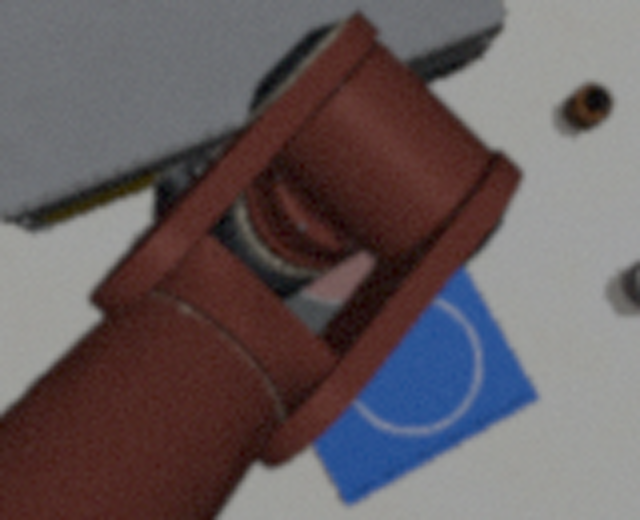

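>>> {"name": "apply_moves", "arguments": {"rows": [[0.03,0,-0.015,0,0,0],[0.03,0,-0.015,0,0,0],[0.03,0,-0.015,0,0,0]]}}

```text
t: 18.35
tool_pos: [0.4711, -0.2094, 0.0924]
tool_rot: [-2.443, 1.38, 0.661]
contact_force: [-3.0, 4.9, 3.2]
opening: 0.012
```

```bash
python3 st.py
```

```text
t 18.35 F board [-5.74 -0.01  3.25] T board [-0.082  0.579 -0.031] [-49.01  68.63   6.37] [0.03 0.63 0.13] [55.98 68.88  5.21] open 0.012
```

Run:
```python
from sp import *
import pickle
a,b=pickle.load(open("l1.pkl","rb")); a2,b2=pickle.load(open("l7.pkl","rb"))
def pk(im,win):
    c=im["color"].astype(int); m=((c[...,2]-c[...,1]>15)&(c[...,2]-c[...,0]>10)).astype(np.uint8)
    mm=np.zeros_like(m); x0,y0,x1,y1=win; mm[y0:y1,x0:x1]=m[y0:y1,x0:x1]
    n,l,s,ce=cv2.connectedComponentsWithStats(mm); k=1+np.argmax(s[1:,4]); return ce[k],s[k]
for im in(a,a2):
    u,s=pk(im,(240,205,290,240)); print(u,s); P=plane(im,u,.019 if im is a else .0215); print((RB.inv().apply(P-B0)*1000).round(1))
u,s=pk(b,(235,180,285,225)); print("top",u,(RB.inv().apply(plane(b,u,.019)-B0)*1000).round(1))
from station import ctrl
o=ctrl.get_obs()
print("retreat",goto(o,[-53,68.6,6.8],pitch=0)[0])
```

```text
[262.26315789 224.47129187] [248 216  29  18 418]
[[ 2.1 47.5 19. ]]
[265.69107551 225.25400458] [252 216  29  19 437]
[[13.7 46.4 21.5]]
top [259.16029412 201.07647059] [[-4.  56.9 19. ]]
retreat (array([-0.41, -0.02,  0.27]), array([0.01, 0.13, 0.03]))
```

>>> {"name": "apply_moves", "arguments": {"rows": [[-0.1,0,0.07,0,0.03,0],[-0.2,0,0.13,0,0.06,0],[-0.3,0,0.2,0,0.1,0],[-0.41,0,0.27,0,0.13,0],[-0.41,0,0.27,0,0.13,0]]}}

```text
t: 18.85
tool_pos: [0.4684, -0.2051, 0.0919]
tool_rot: [-2.451, 1.384, 0.648]
contact_force: [-0.4, -0.1, -2.2]
opening: 0.0123
```

```bash
python3 st.py
cat > traj.py <<'E'
from sp import *
def piv(yp,zp,d,phi,x=-53.):
    c,s=np.cos(np.radians(phi)),np.sin(np.radians(phi))
    return [x,yp+d*c+2.5*s,zp+d*s-2.5*c]
def rows(o,wps):
    out=[]
    for pb,phi in wps:
        (d,r),q,e=goto(o,pb,roll=phi)
        out.append([float(x) for x in np.r_[d,r].round(2)]); 
        if e>.003: print("IK!",phi,q,e)
    print(out,q)
E
python3 - <<'E'
from traj import *
from station import ctrl
o=ctrl.get_obs()
rows(o,[(piv(11.6,6.5,57,f),f) for f in np.arange(2,21,2)])
E
```

```text
t 18.85 F board [-0.15 -0.36 -2.19] T board [-0.003 -0.277 -0.051] [-53.09  68.52   6.64] [ 0.03 -0.03  0.13] [51.91 68.76  6.7 ] open 0.0123
[[0.04, 0.27, 0.05, 0.36, -0.01, -0.17], [-0.05, 0.56, -0.11, 0.7, -0.01, -0.37], [-0.13, 0.87, -0.26, 1.05, -0.0, -0.57], [-0.22, 1.18, -0.4, 1.4, -0.0, -0.77], [-0.29, 1.5, -0.53, 1.75, -0.0, -0.96], [-0.36, 1.82, -0.65, 2.09, -0.0, -1.16], [-0.43, 2.15, -0.76, 2.44, -0.0, -1.36], [-0.48, 2.48, -0.87, 2.79, -0.0, -1.56], [-0.54, 2.81, -0.96, 3.14, -0.0, -1.76], [-0.59, 3.15, -1.04, 3.48, -0.0, -1.95]] [-0.84  0.07  1.9   0.4   1.65  1.6 ]
```

>>> {"name": "apply_moves", "arguments": {"rows": [[-0.06,0.27,-0.12,0.36,0,-0.17],[-0.1,0.56,-0.2,0.7,0,-0.37],[-0.14,0.87,-0.28,1.05,0,-0.57],[-0.22,1.18,-0.4,1.4,0,-0.77],[-0.29,1.5,-0.53,1.75,0,-0.96],[-0.36,1.82,-0.65,2.09,0,-1.16],[-0.43,2.15,-0.76,2.44,0,-1.36],[-0.48,2.48,-0.87,2.79,0,-1.56],[-0.54,2.81,-0.96,3.14,0,-1.76],[-0.59,3.15,-1.04,3.48,0,-1.95],[-0.59,3.15,-1.04,3.48,0,-1.95]]}}

```text
t: 19.95
tool_pos: [0.4405, -0.222, 0.1037]
tool_rot: [-2.289, 1.162, 0.367]
contact_force: [0.2, 0.3, -1.7]
opening: 0.0125
```

```bash
python3 st.py; python3 look.py 8
```

```text
t 19.95 F board [-0.16  0.31 -1.72] T board [-0.268 -0.272 -0.006] [-52.9   64.75  23.48] [19.98 -0.   -0.12] [52.1  64.54 23.49] open 0.0125
```

View pics/ls8.png

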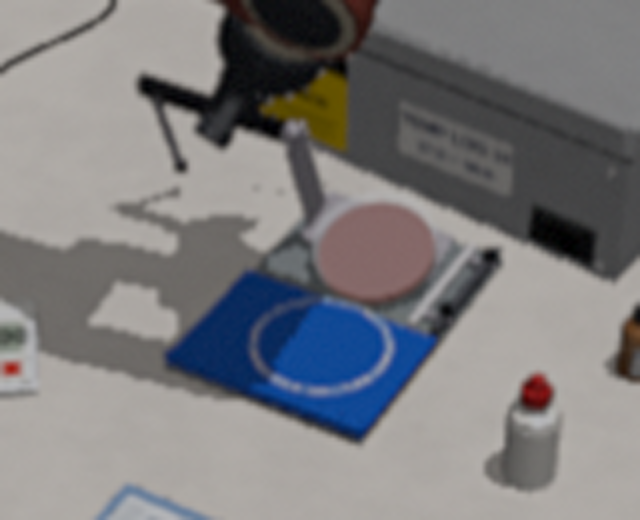

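Run:
```python
from traj import *
from station import ctrl
o=ctrl.get_obs()
rows(o,[(piv(11.6-2*k,6.5,57,20+.5*k),20+.5*k) for k in range(1,7)]+[(piv(0,6.5,57+i,23+3*i),23+3*i) for i in range(1,6)])
```

```text
[[-0.06, 0.23, -0.09, 0.09, -0.01, -0.06], [-0.12, 0.49, -0.19, 0.18, -0.01, -0.11], [-0.17, 0.75, -0.29, 0.26, -0.01, -0.16], [-0.23, 1.01, -0.39, 0.35, -0.01, -0.21], [-0.29, 1.28, -0.49, 0.44, -0.01, -0.26], [-0.34, 1.54, -0.59, 0.52, -0.01, -0.31], [-0.47, 1.86, -0.82, 1.04, -0.01, -0.61], [-0.6, 2.23, -1.04, 1.57, -0.01, -0.9], [-0.72, 2.61, -1.26, 2.09, -0.01, -1.2], [-0.84, 3.01, -1.46, 2.61, -0.01, -1.5], [-0.94, 3.42, -1.64, 3.13, -0.01, -1.79]] [-1.03  0.04  1.98  0.57  1.72  1.29]
```

>>> {"name": "apply_moves", "arguments": {"rows": [[-0.06,0.23,-0.09,0.09,0,-0.06],[-0.12,0.49,-0.19,0.18,0,-0.11],[-0.17,0.75,-0.29,0.26,0,-0.16],[-0.23,1.01,-0.39,0.35,0,-0.21],[-0.29,1.28,-0.49,0.44,0,-0.26],[-0.34,1.54,-0.59,0.52,0,-0.31],[-0.47,1.86,-0.82,1.04,0,-0.61],[-0.6,2.23,-1.04,1.57,0,-0.9],[-0.72,2.61,-1.26,2.09,0,-1.2]]}}

```text
t: 20.95
tool_pos: [0.4157, -0.237, 0.1087]
tool_rot: [-2.18, 1.024, 0.211]
contact_force: [0.2, 1.1, -2.2]
opening: 0.0124
```

```bash
python3 st.py; python3 look.py 9
```

```text
t 20.95 F board [-0.8   0.76 -2.22] T board [-0.378 -0.332 -0.013] [-52.75  52.05  36.54] [ 3.213e+01 -8.000e-02 -2.000e-02] [52.25 52.01 36.68] open 0.0124
```

View pics/ls9.png

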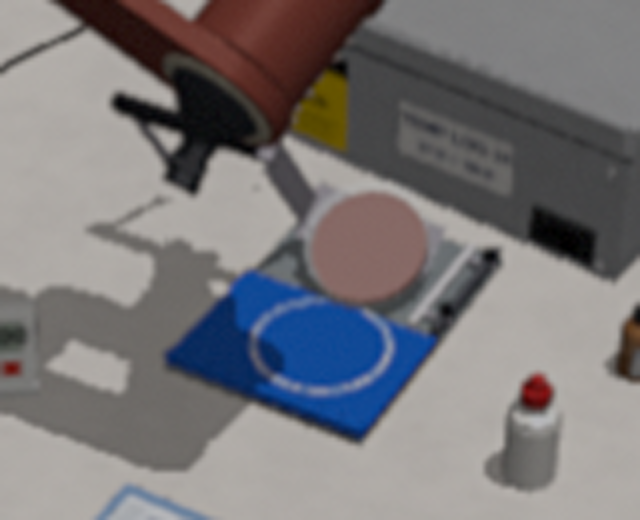

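View pics/lt9.png

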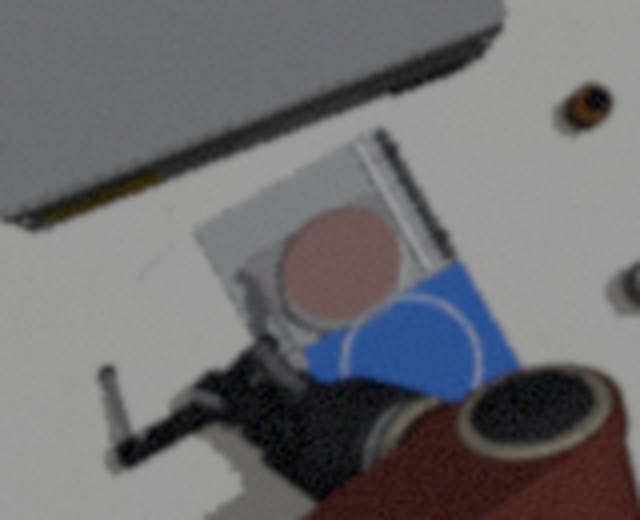

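Run:
```python
from traj import *
from station import ctrl
o=ctrl.get_obs()
F=np.linspace(32,60,12)[1:]
rows(o,[(piv(0,6.5,60+10*(f-32)/28,f,x=-53),f) for f in F])
```

```text
[[-0.12, 0.17, -0.22, 0.43, -0.01, -0.28], [-0.24, 0.46, -0.44, 0.87, -0.01, -0.53], [-0.36, 0.77, -0.65, 1.31, -0.01, -0.78], [-0.48, 1.08, -0.86, 1.76, -0.01, -1.03], [-0.59, 1.41, -1.05, 2.2, -0.01, -1.28], [-0.69, 1.75, -1.24, 2.64, -0.01, -1.53], [-0.79, 2.1, -1.41, 3.08, -0.01, -1.79], [-0.89, 2.46, -1.58, 3.53, -0.01, -2.04], [-0.97, 2.83, -1.74, 3.97, -0.01, -2.29], [-1.06, 3.21, -1.88, 4.41, -0.02, -2.54], [-1.13, 3.59, -2.01, 4.85, -0.02, -2.79]] [-1.2   0.14  2.02  0.75  1.85  0.96]
```

>>> {"name": "apply_moves", "arguments": {"rows": [[-0.12,0.17,-0.22,0.43,0,-0.28],[-0.24,0.46,-0.44,0.87,0,-0.53],[-0.36,0.77,-0.65,1.31,0,-0.78],[-0.48,1.08,-0.86,1.76,0,-1.03],[-0.59,1.41,-1.05,2.2,0,-1.28],[-0.69,1.75,-1.24,2.64,0,-1.53],[-0.79,2.1,-1.41,3.08,0,-1.79],[-0.89,2.46,-1.58,3.53,0,-2.04],[-0.97,2.83,-1.74,3.97,0,-2.29]]}}

```text
t: 21.95
tool_pos: [0.3855, -0.2553, 0.11]
tool_rot: [-1.946, 0.774, -0.055]
contact_force: [-0.1, -0.1, -1.2]
opening: 0.0122
```

```bash
python3 st.py; python3 look.py 10
```

```text
t 21.95 F board [ 0.07 -0.14 -1.24] T board [-0.569 -0.308  0.057] [-52.54  41.15  61.08] [ 5.493e+01 -9.000e-02 -4.000e-02] [52.46 41.08 61.24] open 0.0122
```

View pics/ls10.png

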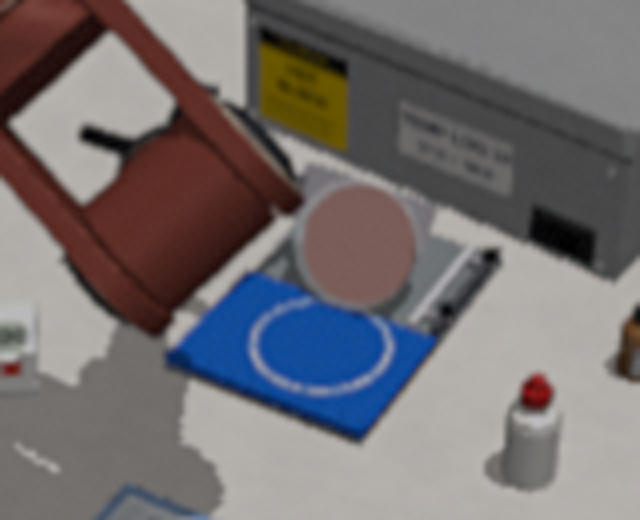

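View pics/lt10.png

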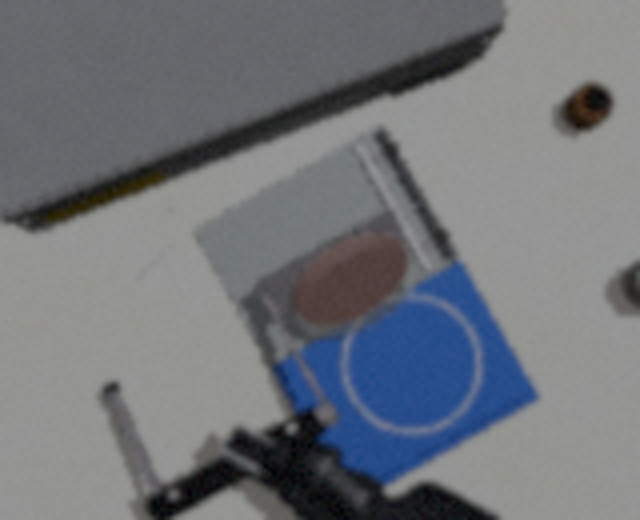

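Run:
```python
from traj import *
from station import ctrl
o=ctrl.get_obs()
w=[([-52,39.5,63,],57.),([-51,37.2,65.9],60)]
for k in range(1,15): w.append(([-51+.3*k,37.2-36*k/14,65.9+18*k/14],60))
rows(o,w)
```

```text
[[-0.04, 0.15, -0.29, 0.36, -0.01, -0.23], [-0.11, 0.49, -0.62, 0.89, -0.01, -0.53], [-0.23, 0.54, -0.88, 0.89, -0.01, -0.53], [-0.34, 0.58, -1.15, 0.89, -0.01, -0.53], [-0.46, 0.62, -1.41, 0.89, -0.01, -0.53], [-0.57, 0.66, -1.67, 0.89, -0.01, -0.53], [-0.68, 0.71, -1.93, 0.89, -0.01, -0.53], [-0.8, 0.75, -2.19, 0.89, -0.01, -0.53], [-0.91, 0.79, -2.46, 0.89, -0.01, -0.53], [-1.03, 0.83, -2.72, 0.89, -0.01, -0.53], [-1.14, 0.88, -2.98, 0.89, -0.01, -0.53], [-1.26, 0.92, -3.24, 0.89, -0.01, -0.53], [-1.37, 0.96, -3.5, 0.89, -0.01, -0.53], [-1.48, 1.01, -3.77, 0.89, -0.01, -0.53], [-1.6, 1.05, -4.03, 0.89, -0.01, -0.53], [-1.71, 1.09, -4.29, 0.89, -0.01, -0.53]] [-1.27  0.13  1.99  0.71  1.91  0.94]
```

>>> {"name": "apply_moves", "arguments": {"rows": [[-0.04,0.15,-0.29,0.36,0,-0.23],[-0.11,0.49,-0.62,0.89,0,-0.53],[-0.23,0.54,-0.88,0.89,0,-0.53],[-0.34,0.58,-1.15,0.89,0,-0.53],[-0.46,0.62,-1.41,0.89,0,-0.53],[-0.57,0.66,-1.67,0.89,0,-0.53],[-0.68,0.71,-1.93,0.89,0,-0.53]]}}

```text
t: 22.75
tool_pos: [0.3692, -0.269, 0.1155]
tool_rot: [-1.89, 0.719, -0.11]
contact_force: [-0.3, -0.0, -2.3]
opening: 0.0124
```

```bash
python3 st.py; python3 look.py 11
```

```text
t 22.75 F board [-0.13 -0.26 -2.32] T board [-0.531 -0.269  0.004] [-49.15  24.25  72.88] [ 6.e+01 -9.e-02 -3.e-02] [55.85 24.19 73.04] open 0.0124
```

View pics/ls11.png

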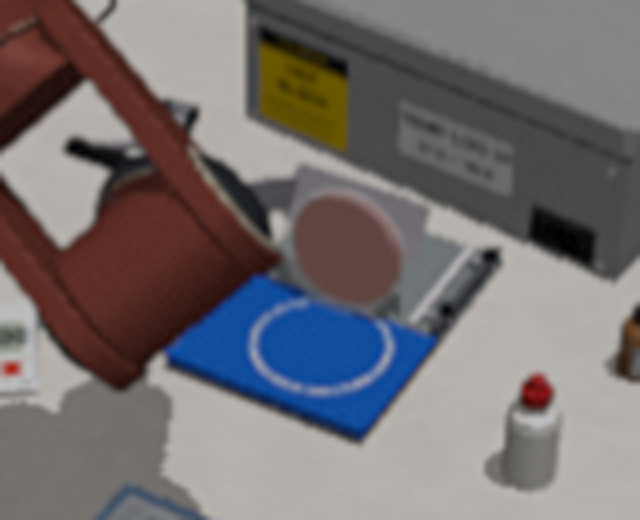

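View pics/lt11.png

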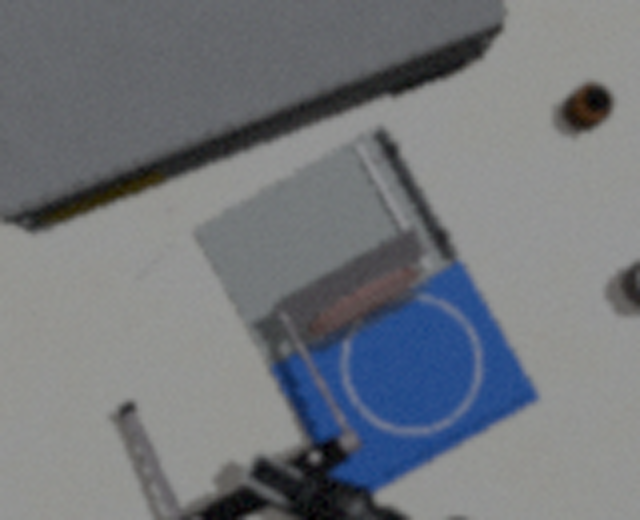

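>>> {"name": "apply_moves", "arguments": {"rows": [[-0.11,0.04,-0.26,0,0,0],[-0.23,0.09,-0.52,0,0,0],[-0.34,0.13,-0.79,0,0,0],[-0.46,0.17,-1.05,0,0,0]]}}

```text
t: 23.25
tool_pos: [0.3604, -0.276, 0.1197]
tool_rot: [-1.89, 0.719, -0.111]
contact_force: [-1.0, -0.0, -1.9]
opening: 0.0122
```

```bash
python3 st.py; python3 look.py 12
```

```text
t 23.25 F board [-0.53 -0.89 -1.86] T board [-0.619 -0.289  0.002] [-47.69  13.06  77.11] [60.   -0.1  -0.07] [57.31 12.93 77.28] open 0.0122
```

View pics/ls12.png

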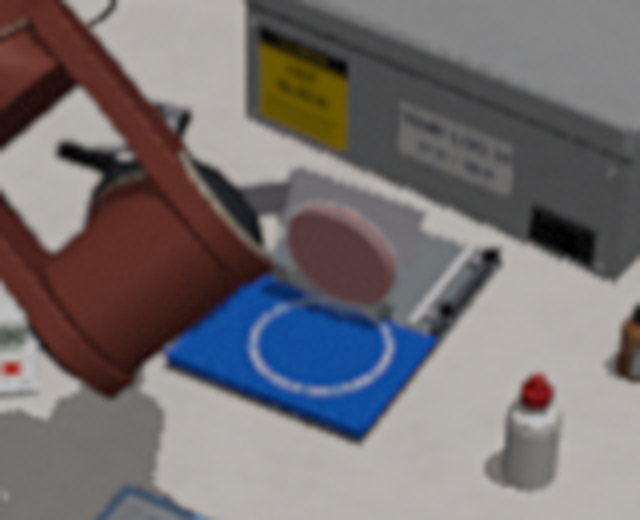

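View pics/lt12.png

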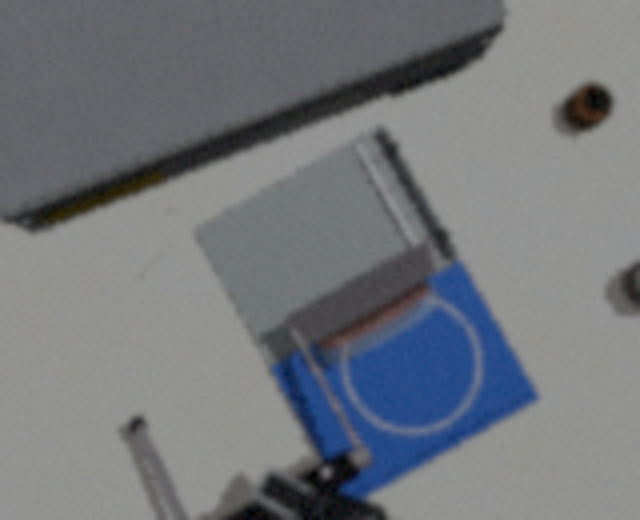

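>>> {"name": "apply_moves", "arguments": {"rows": [[-0.11,0.04,-0.26,0,0,0],[-0.23,0.09,-0.52,0,0,0],[-0.34,0.13,-0.79,0,0,0]]}}

```text
t: 23.65
tool_pos: [0.3538, -0.2812, 0.123]
tool_rot: [-1.89, 0.719, -0.111]
contact_force: [0.2, -0.2, -1.7]
opening: 0.0124
```

```bash
python3 st.py; python3 look.py 13
```

```text
t 23.65 F board [ 0.25  0.05 -1.66] T board [-0.609 -0.304 -0.003] [-46.56   4.73  80.38] [60.   -0.11 -0.09] [58.44  4.57 80.58] open 0.0124
```

View pics/ls13.png

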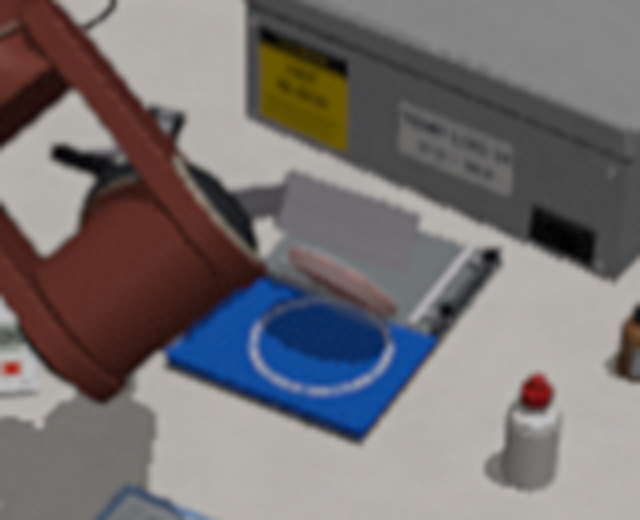

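View pics/lt13.png

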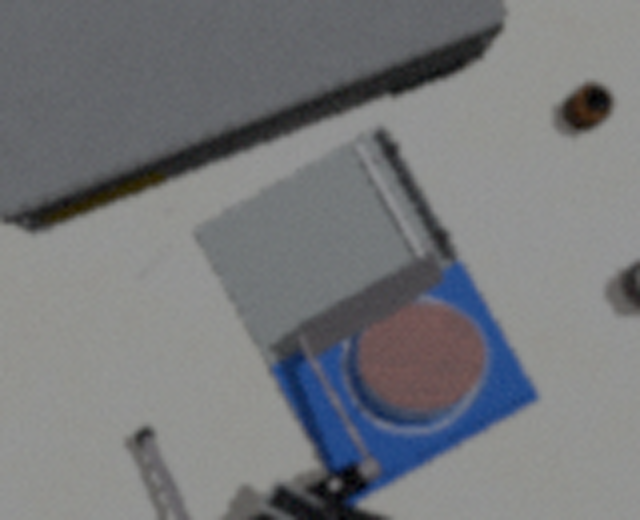

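>>> {"name": "apply_moves", "arguments": {"rows": [[0,0,0,0,0,0],[0,0,0,0,0,0],[0,0,0,0,0,0],[0,0,0,0,0,0]]}}

```text
t: 24.15
tool_pos: [0.3539, -0.2814, 0.123]
tool_rot: [-1.89, 0.72, -0.111]
contact_force: [-0.3, 1.1, -1.4]
opening: 0.0124
```

```bash
python3 st.py; python3 look.py 14
```

```text
t 24.15 F board [-1.07  0.31 -1.36] T board [-0.578 -0.291 -0.   ] [-46.31   4.67  80.48] [59.99 -0.13 -0.11] [58.69  4.47 80.71] open 0.0124
```

View pics/ls14.png

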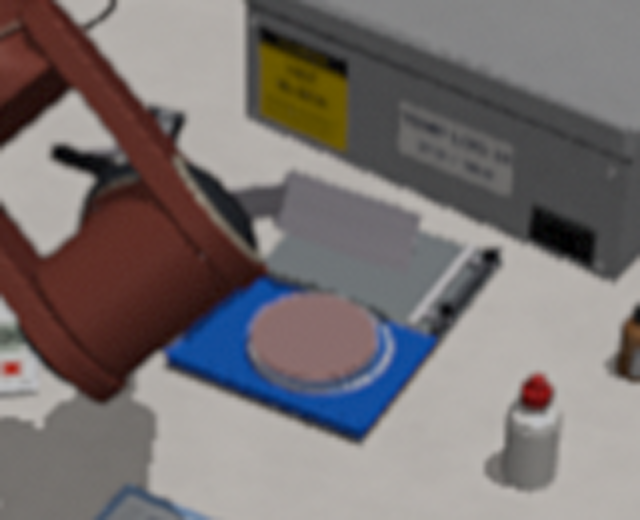

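View pics/lt14.png

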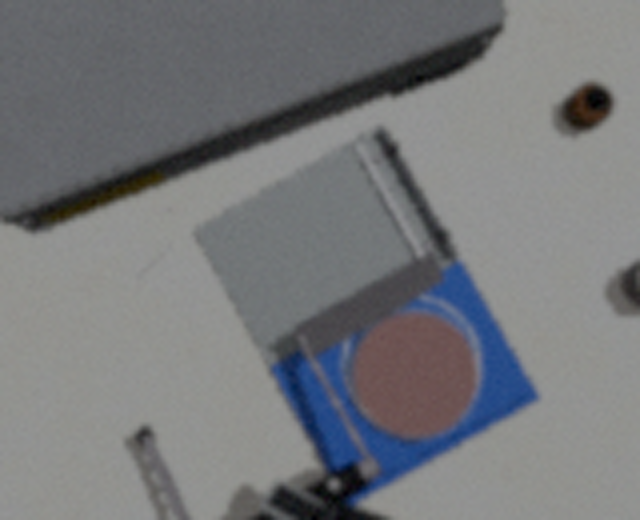

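Run:
```python
from traj import *
from station import ctrl
import pickle
im=ctrl.get_image("top")
P=plane(im,[[100,196],[118,222],[126,245],[135,262],[155,274],[178,285],[190,308]],.003)
print("cable board",(RB.inv().apply(P-B0)*1000).round(0)[:,:2].tolist())
a,b=pickle.load(open("l14.pkl","rb"))
c=b["color"].astype(int); m=((c[...,2]-c[...,1]>12)&(c[...,2]-c[...,0]>8)).astype(np.uint8); mm=np.zeros_like(m); mm[210:255,262:306]=m[210:255,262:306]
mo=cv2.moments(mm,True); u=[mo["m10"]/mo["m00"],mo["m01"]/mo["m00"]]; print(u,mo["m00"],(RB.inv().apply(plane(b,u,.025)-B0)*1000).round(1))
o=ctrl.get_obs()
rows(o,[([-47,5,130],60),([-200,40,130],60),([-215,72,60],0),([-215,72,2],0)])
```

```text
cable board [[-389.0, 292.0], [-378.0, 202.0], [-389.0, 134.0], [-389.0, 80.0], [-355.0, 23.0], [-314.0, -34.0], [-315.0, -105.0]]
[283.23728813559325, 233.1864406779661] 708.0 [[  9.7 -52.3  25. ]]
[[-1.25, -4.31, -2.11, 0.01, -0.03, 0.01], [-13.07, -6.08, 8.06, 0.01, -0.03, 0.01], [-9.18, -9.0, 17.97, -10.43, -0.04, 5.94], [-7.75, -3.97, 20.5, -10.43, -0.04, 5.94]] [-0.53 -0.17  2.13  0.24  1.64  2.03]
```

Run:
```python
from traj import *
from station import ctrl
o=ctrl.get_obs()
w=[([-47,5,105],60),([-47,5,130],60)]+[([-47-39*k,5+9*k,130],60) for k in range(1,5)]+[([-203-12*k/9,41+31*k/9,130-80*k/9],60-60*k/9) for k in range(1,10)]
rows(o,w)
```

```text
[[-0.64, -2.14, -1.03, 0.01, -0.03, 0.01], [-1.25, -4.31, -2.11, 0.01, -0.03, 0.01], [-4.26, -4.76, 0.49, 0.01, -0.03, 0.01], [-7.27, -5.22, 3.08, 0.01, -0.03, 0.01], [-10.28, -5.67, 5.68, 0.01, -0.03, 0.01], [-13.29, -6.13, 8.28, 0.01, -0.03, 0.01], [-13.01, -6.52, 9.05, -1.15, -0.03, 0.67], [-12.67, -6.9, 9.91, -2.31, -0.03, 1.33], [-12.28, -7.25, 10.87, -3.47, -0.03, 1.99], [-11.84, -7.56, 11.92, -4.63, -0.03, 2.64], [-11.34, -7.83, 13.07, -5.79, -0.04, 3.3], [-10.8, -8.02, 14.29, -6.95, -0.04, 3.96], [-10.22, -8.15, 15.6, -8.11, -0.04, 4.62], [-9.59, -8.19, 16.97, -9.27, -0.04, 5.28], [-8.93, -8.13, 18.41, -10.43, -0.04, 5.94]] [-0.53 -0.22  2.09  0.24  1.73  2.05]
```

>>> {"name": "apply_moves", "arguments": {"rows": [[-0.64,-2.14,-1.03,0,0,0],[-1.25,-4.31,-2.11,0,0,0],[-1.25,-4.31,-2.11,0,0,0],[-4.26,-4.76,0.49,0,0,0],[-7.27,-5.22,3.08,0,0,0],[-10.28,-5.67,5.68,0,0,0],[-13.3,-6.13,8.28,0,0,0],[-13,-6.5,9.05,-1.15,0,0.67],[-12.7,-6.9,9.9,-2.3,0,1.33],[-12.3,-7.25,10.9,-3.5,0,2],[-11.8,-7.55,11.9,-4.6,0,2.65],[-11.3,-7.8,13.1,-5.8,-0.04,3.3],[-10.8,-8,14.3,-6.95,-0.04,3.95],[-10.2,-8.15,15.6,-8.1,-0.04,4.6],[-9.6,-8.2,17,-9.3,-0.04,5.3],[-8.9,-8.1,18.4,-10.43,-0.04,5.94],[-8.9,-8.1,18.4,-10.43,-0.04,5.94],[-8.9,-8.1,18.4,-10.43,-0.04,5.94]]}}

```text
t: 26.1
tool_pos: [0.388, -0.0639, 0.134]
tool_rot: [-2.449, 1.384, 0.652]
contact_force: [0.0, 0.0, -1.1]
opening: 0.0124
```

```bash
python3 st.py; python3 look.py 15
python3 - <<'E'
from traj import *
from station import ctrl
rows(ctrl.get_obs(),[([-215,72,20],0),([-215,72,3],0)])
cv2.imwrite("pics/w15.png",ctrl.get_image("wrist")["color"])
E
```

```text
t 26.1 F board [ 0.    0.06 -1.14] T board [ 0.007 -0.267  0.039] [-215.8    71.99   48.51] [-0.03  0.15  0.13] [-110.8    72.23   48.23] open 0.0124
[[1.44, -0.07, 2.55, -0.0, 0.01, -0.01], [2.29, -0.07, 4.02, -0.0, 0.01, -0.01]] [-0.53 -0.17  2.13  0.24  1.64  2.03]
```

View pics/ls15.png

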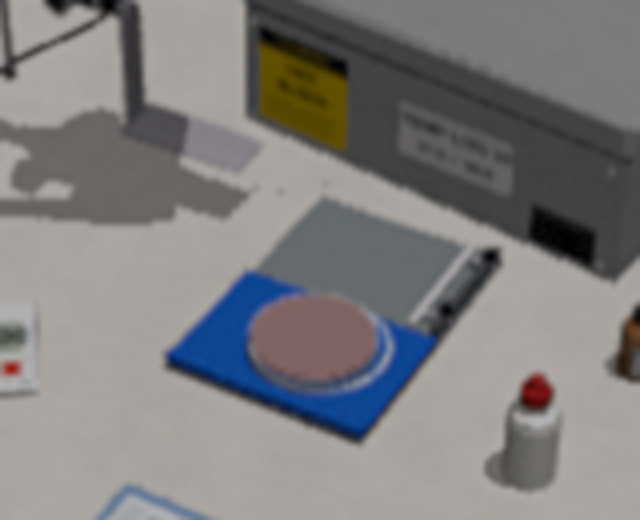

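View pics/w15.png

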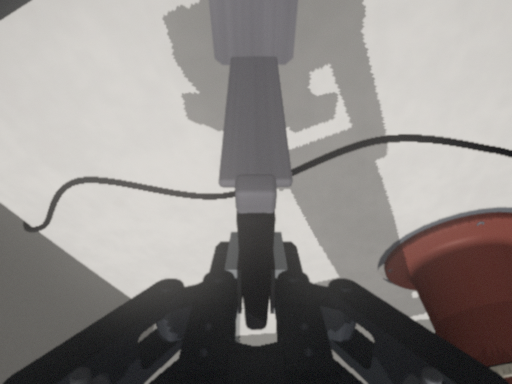

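Run:
```python
from traj import *
from station import ctrl
im=ctrl.get_image("wrist")
P=plane(im,[[150,188],[215,196],[300,172],[380,140]],.003); print((RB.inv().apply(P-B0)*1000).round(0)[:,:2].tolist())
```

```text
[[-378.0, 184.0], [-391.0, 116.0], [-354.0, 26.0], [-312.0, -43.0]]
```

>>> {"name": "apply_moves", "arguments": {"rows": [[0.5,0,0.85,0,0,0],[1,-0.05,1.7,0,0,0],[1.44,-0.07,2.55,0,0.01,0],[1.9,-0.07,3.3,0,0.02,0],[2.3,-0.07,4.0,0,0.02,0],[2.3,-0.07,4.0,0,0.02,0],[2.3,-0.07,4.0,0,0.02,0]]}}

```text
t: 27.0
tool_pos: [0.3886, -0.0649, 0.0887]
tool_rot: [-2.448, 1.389, 0.647]
contact_force: [-0.6, -0.5, -1.2]
opening: 0.012
```

```bash
python3 st.py
python3 - <<'E'
from traj import *
from station import ctrl
rows(ctrl.get_obs(),[([-215,72,1],0),([-215,72,0],0)])
E
```

```text
t 27.0 F board [ 0.12 -0.77 -1.23] T board [ 0.    -0.273  0.01 ] [-214.36   71.83    3.41] [-0.   -0.05 -0.09] [-109.36   71.67    3.5 ] open 0.012
[[0.07, -0.01, 0.23, -0.01, -0.01, -0.02], [0.12, -0.01, 0.32, -0.01, -0.01, -0.02]] [-0.53 -0.17  2.14  0.24  1.64  2.03]
```

Still in the air; I'll lower in small steps (1 mm down = 0.05, 0, 0.087).

>>> {"name": "apply_moves", "arguments": {"rows": [[0.05,0,0.09,0,0,0],[0.1,0,0.17,0,0,0],[0.12,0,0.21,0,0,0],[0.12,0,0.21,0,0,0]]}}

```text
t: 27.4
tool_pos: [0.3886, -0.0649, 0.0864]
tool_rot: [-2.448, 1.389, 0.647]
contact_force: [-0.2, -0.0, -0.9]
opening: 0.012
```

```bash
python3 st.py
```

```text
t 27.4 F board [-0.09 -0.16 -0.88] T board [ 0.083 -0.281  0.035] [-214.3    71.89    1.09] [ 0.   -0.06 -0.08] [-109.3    71.74    1.2 ] open 0.012
```

>>> {"name": "apply_moves", "arguments": {"rows": [[0.03,0,0.05,0,0,0],[0.05,0,0.09,0,0,0],[0.05,0,0.09,0,0,0]]}}

```text
t: 27.7
tool_pos: [0.3887, -0.0649, 0.0854]
tool_rot: [-2.448, 1.389, 0.646]
contact_force: [0.4, -1.0, -1.4]
opening: 0.0123
```

```bash
python3 st.py
```

```text
t 27.7 F board [ 1.08 -0.21 -1.4 ] T board [ 0.028 -0.253  0.039] [-2.142e+02  7.193e+01  1.700e-01] [ 0.01 -0.07 -0.09] [-109.2    71.78    0.29] open 0.0123
```

>>> {"name": "apply_moves", "arguments": {"rows": [[0.02,0,0.04,0,0,0],[0.03,0,0.05,0,0,0],[0.03,0,0.05,0,0,0]]}}

```text
t: 28.0
tool_pos: [0.3888, -0.065, 0.0853]
tool_rot: [-2.448, 1.388, 0.647]
contact_force: [-0.5, -0.6, 3.7]
opening: 0.0123
```

```bash
python3 st.py
python3 - <<'E'
from h import *
from station import ctrl
a=ctrl.get_image("scene"); cv2.imwrite("pics/z16.png",cv2.resize(a["color"][140:230,130:260],(780,540),interpolation=cv2.INTER_CUBIC))
E
```

```text
t 28.0 F board [ 0.27 -0.8   3.67] T board [-0.143  0.118  0.121] [-2.141e+02  7.205e+01  2.000e-02] [ 0.02 -0.06 -0.08] [-109.1    71.9     0.13] open 0.0123
```

View pics/z16.png

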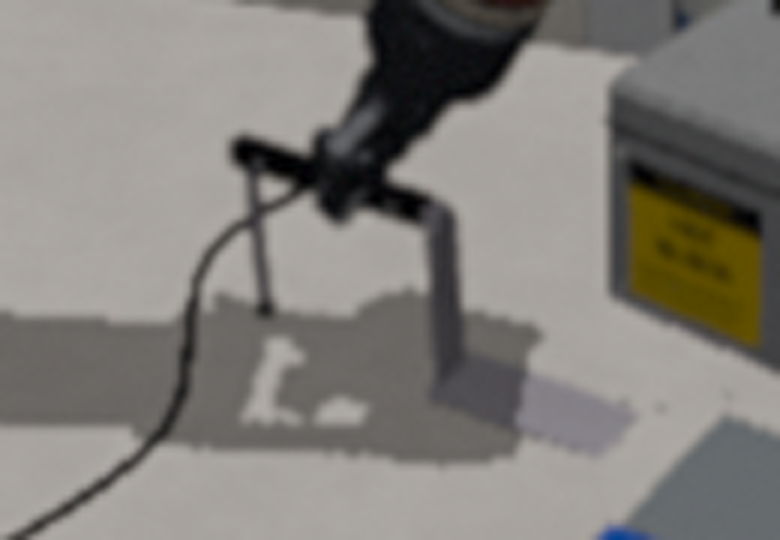

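>>> {"name": "apply_moves", "arguments": {"rows": [[0,0,0,0,0,0],[0,0,0,0,0,0],[0,0,0,0,0,0],[0,0,0,0,0,0],[0,0,0,0,0,0],[0,0,0,0,0,0],[0,0,0,0,0,0],[0,0,0,0,0,0]], "grip": 0}}

```text
t: 28.85
tool_pos: [0.3889, -0.065, 0.0853]
tool_rot: [-2.448, 1.388, 0.646]
contact_force: [0.3, -0.4, -1.0]
opening: 0.0854
```

>>> {"name": "apply_moves", "arguments": {"rows": [[0,0,-1,0,0,0],[0,0,-2.5,0,0,0],[0,0,-4.5,0,0,0],[0,0,-7,0,0,0],[0,0,-9.5,0,0,0],[0,0,-12,0,0,0],[0,0,-12,0,0,0],[0,0,-12,0,0,0]]}}

```text
t: 29.65
tool_pos: [0.4197, -0.1165, 0.1905]
tool_rot: [-2.449, 1.389, 0.643]
contact_force: [-0.5, 1.0, -0.4]
opening: 0.0851
```

```bash
python3 st.py; python3 look.py 17
python3 - <<'E'
from h import *
from station import ctrl
a=ctrl.get_image("scene"); cv2.imwrite("pics/z17.png",cv2.resize(a["color"][140:290,130:330],(800,600),interpolation=cv2.INTER_CUBIC))
cv2.imwrite("pics/w17.png",ctrl.get_image("wrist")["color"])
E
```

```text
t 29.65 F board [-1.07  0.07 -0.39] T board [ 0.002 -0.23  -0.016] [-153.84   72.07  105.34] [ 0.07 -0.17 -0.1 ] [-48.84  71.88 105.65] open 0.0851
```

View pics/z17.png

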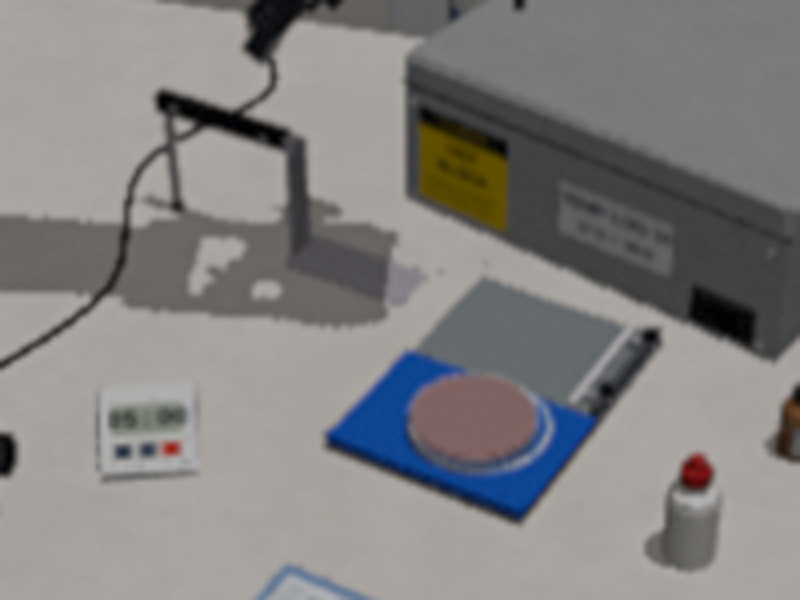

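View pics/w17.png

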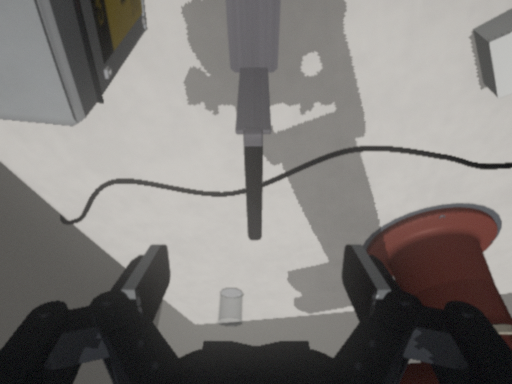

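View pics/lt17.png

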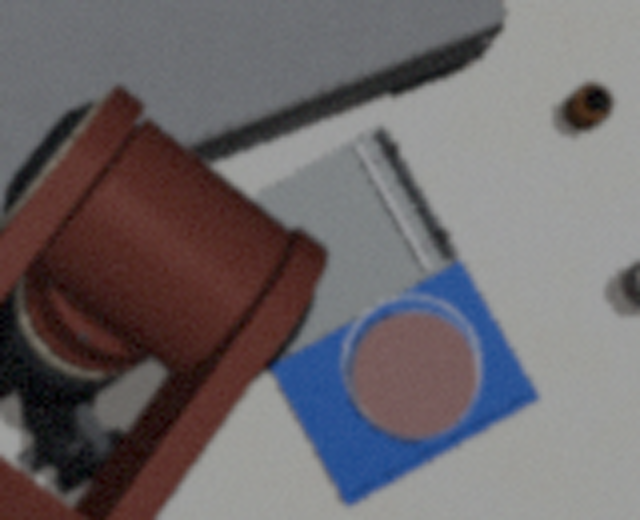

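Run:
```python
from station import ctrl
print(ctrl.finish_job())
```

```text
the job is handed in; nothing more can be done
None
```

The dish is upside down on the blue deck, close to the ring, and the spatula is back on the bench. I handed the job in after about 29.7 s of the 72 s allowed; no verdict was reported.

**What I did:**
- I gripped the spatula by its handle and slid the blade along the bay floor under the dish until I felt the stop. The board-x force rose from about −2.2 N to −5.7 N, which I read as roughly 3.5 N on the bar, and I held it there for about 0.4 s.
- I backed off 4 mm, tilted the dish, carried it to the step and rolled the spatula to 60°. I then pushed the dish past vertical so it fell onto the deck.
- I stood the spatula on the bench about 34 mm clear of the board, released it and withdrew.

**Last checks (from images and force readings):**
- **Dish:** it looks flat with its underside up. Its centre is at about (10, −52) mm in the board's frame, roughly 7 mm from the ring's centre at (12, −46).
- **Spatula:** it stands level on blade and leg, touching neither board nor dish.
- **Bottles:** the two dropper bottles look unmoved in the pictures; I did not measure them.

**Disagreements:** the scene camera was off from the other two views by about 4–10 mm, so I relied on the top and wrist cameras. The spatula's worked-out height read about 0.5 mm low, so I set heights by touch. No check failed.

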